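# Lock out the decorating wheel

## Task

The decorating wheel has been stopped on its pedal, but its direction lever still leans over in gear. Raise the brass collar on the lever, swing the lever to its upright middle position and let the collar drop fully home in the middle notch; then clip the red spring clamp onto the bare bit of stem between collar and knob, jaws closed round the stem, so that the collar cannot be lifted again. Leave the clay cone and everything else on the bench where it is.

Things in the scene. Friction and masses are not known exactly. Their poses are not given: they have to be found in the camera images.
- wheel_machine: Green powered wheel, fixed. Origin: on the bench under the middle of its lever box (130 x 140 mm, 82 high); x to the box's back, y to its left, z up. The wheel disc (diameter 260, top at 124) is to the right, centre (-10, -300) mm, on a housing of radius 155. A notched steel quadrant on the box (42 mm along x, tooth tips 61 mm from the lever's pivot) straddles the lever.
- lever_pivot (a point): Pivot of the lever, 70 mm above the machine's origin, fixed. The pivot axis is the machine's x axis: the lever swings to the machine's left and right. All distances along the lever below are measured from here.
- lever (a joint): Angle of the lever, rad: 0 = upright (middle notch, out of gear), positive = leaning to the machine's left (+y). Notches at -0.42, 0 and +0.42; it starts in the last, within 0.02. About 0.12 N m of friction; it stays where it is left. It cannot leave a notch unless the collar is raised over 10 mm.
- collar (a joint): How far the collar is raised along the lever, m: 0 = down, its cross pin home in a notch; clear of the teeth above 0.010; stop at 0.015. A spring presses it down with 4 N (down) to 6 N (up). At about 0.010 when let go it stands on a tooth. It drops into a notch when the lever is within about 0.04 rad of it.
- collar_rim (a point): On the lever's axis, at the underside of the collar's rim. Brass collar: a sleeve of diameter 26, 62 to 106 mm along the lever, topped by a round rim of diameter 46, 106 to 116 mm along it (collar down). Hook it under the rim with the fingers either side of the sleeve, or grip the rim. z axis: up the lever; x axis: the pivot axis, as the machine's x.
- stem_gap (a point): Middle of the bare stem between the collar's rim and the knob (127 mm along the lever), when the collar is down. The stem is 12 mm thick; the bare gap runs from 116 to 138 mm along the lever, and the black knob, diameter 33, from 138 to 156 mm. Axes as for collar_rim.
- clamp: Red spring clamp lying flat, 141 mm long, 22 high, 70 g. Origin under its pivot, z up, x along its middle from tails to nose. Black-gripped tails reach 74 mm back; jaws, 14 high at mid-height, 65 mm forward. 50 mm behind the pivot the tails are 55 mm wide over all; squeezed there to 34 mm (10 N) their outer faces are parallel and the mouth is 28 mm wide. Let go, the spring shuts it.
- clamp_bore (a point): Centre of the round seat between the two jaws, where the stem is to sit: 55 mm ahead of the clamp's pivot and 11 mm above the clamp's underside. Shut, the two V-shaped jaws wrap a 12 mm stem here.
- clamp_tail (a point): Between the clamp's tails, 50 mm behind its pivot and 11 mm above its underside: the place to squeeze it.
- jaw_l (a joint): Opening angle of the clamp's left jaw in rad (the right one mirrors it): 0 = shut, about 0.01 when shut on the stem, 0.22 = fully open.
- cone: Unfired grey clay pine cone on a pink foot and a round bat (diameter 190), 244 mm high in all, standing on the wheel disc, origin under the bat's centre. Fragile: leave alone.
- brush: Wooden brush, 190 mm long, lying on the bench; origin under its middle. Leave alone.
- slip_bowl: Clay-smeared bowl of diameter 132, 70 high, with a stick leaning in it to height 120; origin under its centre. Leave alone.
- ball_tray: White plate of diameter 204 heaped with clay balls to height 55; origin under its centre. Leave alone.
- tool_pot: Pot of diameter 90 with tools standing in it to height 210; origin under its centre. Leave alone.
- rib: Flat kidney-shaped wooden rib, 64 by 108 by 6 mm, on the bench in front of the lever box; origin under its centre. Leave alone.
- finial_board: Clay finial, 122 mm high, on a plywood square of 110 mm; origin under its centre. Leave alone.

How it is judged:
On the way, in this order (a step that is already met when the one before it is completed fails the run):
1. the collar is raised clear of its notch (value of joint collar above 0.0105 m), for 0.1 s.
2. the lever stands upright with the collar down in the middle notch (value of joint lever between -0.05 and 0.05 rad and value of joint collar below 0.003 m), for 0.3 s.
At the end, for the whole second after the job is handed in: Lever upright (0.05 rad), collar down in the middle notch (3 mm); clamp at rest, level (0.35 rad), jaws shut (under 0.08 rad) on the bare stem, its bore within 8 mm of the stem's axis and of the gap's middle height; cone and other things within 30 mm of their starts (all of step 2 and horizontal distance between clamp_bore and stem_gap below 0.008 m and z of clamp_bore in the frame of stem_gap between -0.008 and 0.008 m and value of joint jaw_l below 0.08 rad and angle between the z axis of clamp and the z axis of wheel_machine, either way round below 0.35 rad and linear speed of clamp below 0.02 m/s and distance of each of cone, brush, slip_bowl, ball_tray, tool_pot, rib, finial_board from where it was at the start of the episode below 0.03 m); the robot touches nothing.
It fails at once if the clay cone is knocked (moved 20 mm or tilted 0.15 rad) (distance of cone from where it was at the start of the episode above 0.02 m or angle between cone's own z axis and vertical above 0.15 rad).
It fails at once if something else on the bench is disturbed (moved 30 mm) (distance of any of brush, slip_bowl, ball_tray, tool_pot, rib, finial_board from where it was at the start of the episode above 0.03 m).
It also fails if it takes over 54 s, if anything falls off the work surface, if the arm or the gripper's body presses on something with over 40 N, if the wrist force passes 120 N, or if a joint passes its speed limit or range.

## Robot

A 6-joint arm with a two-finger parallel gripper is mounted at the origin on the work surface. World frame = base frame: x ahead of the robot, y to its left, z up, the work surface at z = 0. Lengths are in m, angles in rad, forces in N, time in s.
With the tool pointing down it reaches from about 0.275 to 0.725 m from the base axis. Payload 5.6 kg.
Tool frame: the origin (TCP) lies at the centre of the arm's flange, where the gripper is bolted on; the fingertips stand 173 mm ahead of it and the grasp point (between the pads) lies 155 mm ahead of it; z points along the fingers, y is the direction in which the jaws open and shut (so a half turn about z gives the same grasp; the last joint's range is limited). The gripper opens to 85 mm and grips with 20 to 120 N. Pads are 22 mm wide; open, the fingers measure 114 mm over their backs; the gripper's body (76 mm by 85 mm) begins 54 mm behind the grasp point. The pads swing forward as they close: fully open they stand 13 mm farther back than shut.
Start: joints at [-1.011, 0.255, 0.108, 0, -1.424, -0.285], TCP at [0.149, -0.529, 0.405] pointing down, gripper open.
Joint ranges: [-2.95, 2.95], [-1.21, 1.97], [-1.09, 1.5], [-2.87, 1.71], [-2.94, -0.07], [-3.05, 3.05]. Speed limits (rad/s): [2.57, 2.57, 3.14, 3.14, 3.14, 3.14].

## Interface

Orientations are given as [roll, pitch, yaw] about the fixed x, y, z axes, in that order (R = Rz(yaw) Ry(pitch) Rx(roll)).
In Python, from station import ctrl, read_camera, close_job, search_frame, regions_of, mark_of gives the robot as it stands. The module is installed in compiled form; this text tells all that it offers.
- The arm moves only by the tool move_arm, never from a script. Its argument "commands" is a list of rows, each an object with "hand": the opening, from 0 (shut) to 1 (fully open); "linear": the shift along the tool's x, y, z in units of 50 mm (1.0 is 50 mm), a list of three; "delta_rot": the turn, a rotation vector about the tool's x, y, z in units of 8 degrees (1.0 is 8 degrees), a list of three. A call has 1 to 20 rows; each row shifts and turns the commanded pose from where the row before left it, along the tool's axes as they then stand; what a row does not reach is not made up. A row lasts 1/10 s, in which the tool goes at most 50 mm and 8.59 degrees, less where a joint would pass 70% of its speed; a pose out of reach is approached as far as the arm can. A call is refused whole if a number of a shift passes 1 or a number of a turn 1, either way. A call with a gripper value outside its range is refused whole. The fingers move at their own pace and stop on an object; the grip force is fixed at half the most. Time passes only in rows, so rows that do not move let the fingers close. It gives the time, the measured TCP pose, the force and the opening at its end, in the units of the state.
- ctrl.sense(): the state, without advancing time (a new reading comes with each control period).
- read_camera(name): name is "scene" or "top" or "wrist"; returns a dict with "color" (400x640x3 uint8, blue, green, red), "fx", "fy", "cx", "cy" (pixels), "origin" and "rotation" of the camera in the world; the wrist camera has in their place "T_tool_cam" (4x4, takes a point from camera to tool coordinates, whose origin is the TCP and whose axes are the flange's). Camera axes: x right, y down, z forward; pixel columns grow to the right and rows downward; lengths in m; the calibration is good to about 2 mm. A picture is of the moment at which its call begins: read the wrist's pose just before it. There is no depth.
- close_job(): hands the job in, once; it reports no verdict.
Trained networks look in a picture, given as the dict that the camera call returned (one of the last four; its "shot" number tells which), for a name from the list of things; names that differ only in an ending like _2 or _b are one class to them, and where a whole thing is asked for, a point or a joint stands for the part that bears it (a point fixed in the world has none). Each returns a list of dicts, best first, with "conf" (0 to 1); they miss things now and then, are a little off and sometimes report something else, mostly with a low value. They report only what shows in the picture. A call takes as long as a camera call.
- search_frame(name, picture): "centre" ([column, row] in pixels, amid what is visible of it).
- regions_of(name, picture): "pixels" (400x640 bool, what is visible of it) and "centre" ([column, row] in pixels, amid what is visible of it).
- mark_of(name, picture): "centre" ([column, row] in pixels: a listed point, or the origin of a listed thing).
The state is a dict: "t": time; "q": joint angles; "qd": joint speeds; "tau": joint torques, N m; "ee_pos": TCP position; "ee_rot": TCP orientation; "wrist_force": force on the tool from outside, world axes, zero at the start; "wrist_torque": the same for the moment, N m; "grip_width": finger opening in m.
Only numpy, scipy, OpenCV 4.12 (cv2) and the standard library are available. Lean on these libraries where they do the work, as an engineer would, in place of code of your own. Each camera call takes 0.05 s, during which the arm holds its last target.

## Working session

There is one attempt and no reset: what is moved stays moved. The work goes in short steps, Python scripts to look and compute and a tool call to move; the robot and the scene stay as the last step left them, time stands still between calls to the robot, and variables do not carry over. Pictures are saved under pics/ and viewed, and the job is handed in when it is done.

Besides the shell and the picture viewer there is one more tool, called as a command line: name --argument value ..., lists and objects as JSON in quotes. move_arm: Moves the arm, as the interface text tells. Its arguments: {"type":"object","properties":{"commands":{"type":"array"}},"required":["commands"]}

```bash
mkdir -p pics; python3 - <<'E'
from station import *
import cv2
print(ctrl.sense())
for n in ["scene","top","wrist"]:
    p=read_camera(n); cv2.imwrite(f"pics/{n}0.png",p["color"])
    print(n,p.keys(),p["fx"],p["cx"],p["cy"],p.get("origin"),p.get("rotation"),p.get("T_tool_cam"))
    for k in ["wheel_machine","lever_pivot","collar_rim","stem_gap","clamp","clamp_bore","clamp_tail","cone"]:
        m=mark_of(k,p)[:2]; print(k,[(x["centre"],round(x["conf"],2)) for x in m])
E
```

```text
{'t': 0.0, 'q': array([-1.01143479e+00,  2.55744377e-01,  1.06988473e-01, -4.62319804e-04,
       -1.42388609e+00, -2.84592365e-01]), 'qd': array([ 0.00044226, -0.00133027, -0.0012807 , -0.00069785,  0.00085391,
        0.00148037]), 'tau': array([ 3.25610574e-05, -3.86631954e+01,  2.37940103e+01,  5.36505595e+00,
       -6.17081081e-03, -3.75522222e-05]), 'ee_pos': array([ 0.14924413, -0.52919003,  0.40379239]), 'ee_rot': array([ 3.13969284e+00, -7.93815232e-05, -2.86689151e+00]), 'wrist_force': array([0.45751761, 0.23207318, 0.41892015]), 'wrist_torque': array([ 0.02705905, -0.00022683,  0.03940548]), 'grip_width': 0.08542879600061891}
scene dict_keys(['color', 'fx', 'fy', 'cx', 'cy', 'origin', 'rotation', 'shot']) 382.48847814340644 318.00250645970755 198.16456076855295 [1.25012869 0.52945076 0.68336535] [-2.17016069  0.00767085  2.19568974] None
wheel_machine [([269.9, 236.0], 0.95), ([383.3, 236.4], 0.42)]
lever_pivot [([270.7, 215.1], 0.96)]
collar_rim [([278.7, 186.1], 0.77), ([250.5, 276.7], 0.75)]
stem_gap [([283.0, 181.2], 0.63)]
clamp [([442.9, 243.0], 0.66)]
clamp_bore [(
[... 464 characters left out ...]
, 0.76)]
clamp [([226.8, 243.6], 0.77)]
clamp_bore [([338.2, 172.1], 0.66), ([229.2, 224.7], 0.55)]
clamp_tail [([229.9, 259.5], 0.81), ([274.8, 139.1], 0.53)]
cone [([448.3, 150.7], 0.86)]
wrist dict_keys(['color', 'fx', 'fy', 'cx', 'cy', 'T_tool_cam', 'shot']) 330.5964778582204 310.76525832143176 203.20113674359823 None None [[-1.63676895e-03 -9.58021459e-01 -2.86691828e-01  7.34672914e-02]
 [ 9.99998290e-01 -1.32123338e-03 -1.29405927e-03  7.72166398e-04]
 [ 8.60949738e-04 -2.86693456e-01  9.58021984e-01  3.05904903e-02]
 [ 0.00000000e+00  0.00000000e+00  0.00000000e+00  1.00000000e+00]]
wheel_machine []
lever_pivot []
collar_rim []
stem_gap []
clamp []
clamp_bore []
clamp_tail []
cone []
```

View images.

View pics/scene0.png

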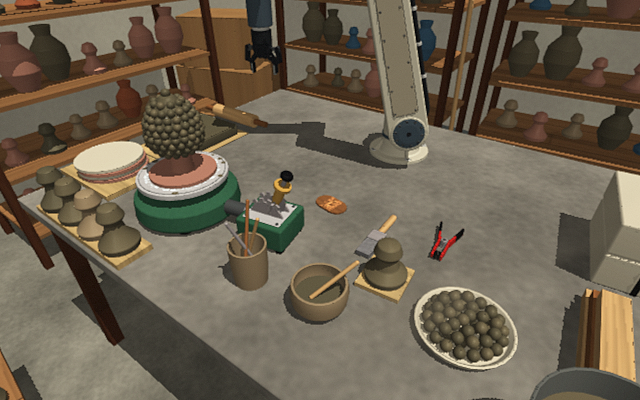

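View pics/top0.png

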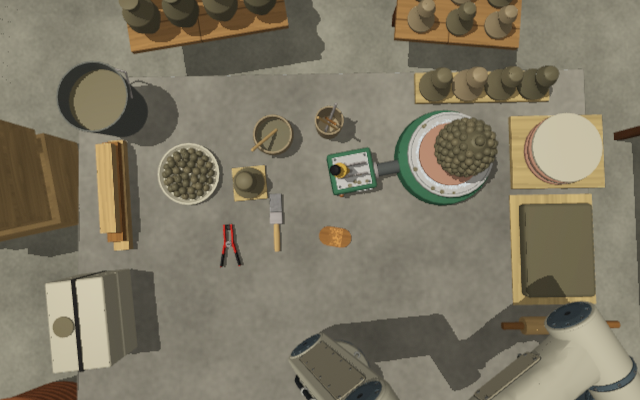

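```bash
cat > h.py <<'E'
import numpy as np, cv2
from scipy.spatial.transform import Rotation as R
from scipy.optimize import least_squares
from station import *
def cam(p, s=None):
    if "origin" in p:
        r=np.array(p["rotation"],float)
        M=r if r.shape==(3,3) else R.from_euler("xyz",r).as_matrix()
        return M,np.array(p["origin"])
    T=p["T_tool_cam"]; A=R.from_euler("xyz",s["ee_rot"]).as_matrix()
    return A@T[:3,:3], A@T[:3,3]+s["ee_pos"]
def ray(p,uv,s=None):
    M,o=cam(p,s); d=M@np.array([(uv[0]-p["cx"])/p["fx"],(uv[1]-p["cy"])/p["fy"],1.]); return o,d/np.linalg.norm(d)
def onz(p,uv,z,s=None):
    o,d=ray(p,uv,s); return o+d*(z-o[2])/d[2]
def proj(p,X,s=None):
    M,o=cam(p,s); c=(np.atleast_2d(X)-o)@M; return np.c_[p["fx"]*c[:,0]/c[:,2]+p["cx"],p["fy"]*c[:,1]/c[:,2]+p["cy"]]
def tri(rays):
    A=0;b=0
    for o,d in rays:
        P=np.eye(3)-np.outer(d,d);A=A+P;b=b+P@o
    x=np.linalg.solve(A,b); return x,[np.linalg.norm((np.eye(3)-np.outer(d,d))@(x-o)) for o,d in rays]
E
python3 - <<'E'
from h import *
S=read_camera("scene");T=read_camera("top")
sm={"wheel_machine":([269.9,236],[348,173.3]),"lever_pivot":([270.7,215.1],[352.3,170.4]),"collar_rim":([278.7,186.1],[338.9,167.7]),"stem_gap":([283,181.2],[337.3,170]),"clamp":([442.9,243],[226.8,243.6]),"bore":([436.8,254.6],[229.2,224.7])}
for k,(a,b) in sm.items(): print(k,tri([ray(S,a),ray(T,b)]))
print("tail",onz(T,[229.9,259.5],.011), "clamp",onz(T,[226.8,243.6],0),"bore",onz(T,[229.2,224.7],.011))
cv2.imwrite("pics/topz.png",cv2.resize(T["color"][90:290,180:440],None,fx=3,fy=3,interpolation=cv2.INTER_CUBIC))
cv2.imwrite("pics/scz.png",cv2.resize(S["color"][130:300,220:480],None,fx=3,fy=3,interpolation=cv2.INTER_CUBIC))
E
```

```text
wheel_machine (array([ 0.66322066, -0.0591717 , -0.00399597]), [np.float64(0.005223273374743093), np.float64(0.00522327337474327)])
lever_pivot (array([ 0.66063052, -0.0617106 ,  0.06647494]), [np.float64(0.0025906517778704723), np.float64(0.0025906517778704445)])
collar_rim (array([ 0.66127959, -0.0173286 ,  0.17527756]), [np.float64(0.0020762678794277074), np.float64(0.0020762678794277005)])
stem_gap (array([ 0.65272072, -0.01114276,  0.18744637]), [np.float64(0.001001474609951807), np.float64(0.0010014746099518423)])
clamp (array([0.43417301, 0.34597668, 0.01179766]), [np.float64(0.0029356856419731274), np.float64(0.0029356856419732163)])
bore (array([0.49319622, 0.34409157, 0.01364713]), [np.float64(0.004379167977940987), np.float64(0.004379167977941091)])
tail [0.38070869 0.33909518 0.011     ] clamp [0.43210854 0.35137309 0.        ] bore [0.4948772  0.34054903 0.011     ]
```

View pics/topz.png

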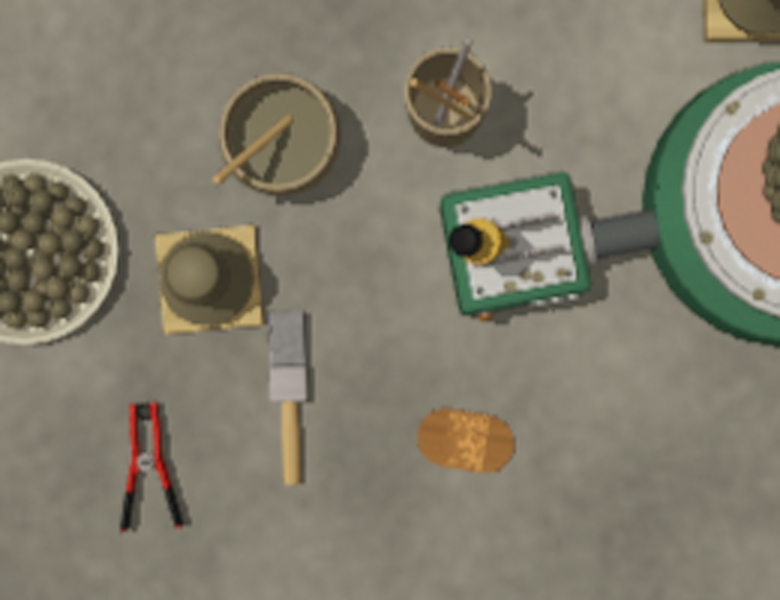

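View pics/scz.png

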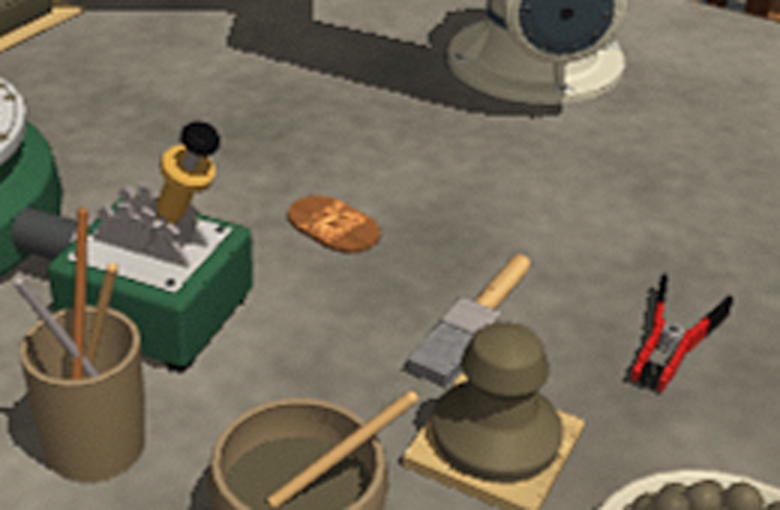

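```bash
cat > fit.py <<'E'
from h import *
S=read_camera("scene");T=read_camera("top")
def tz(x,y): return [180+x/3-.33,90+y/3-.33]
def sz(x,y): return [220+x/3-.33,130+y/3-.33]
h=.082;a=.065;b=.07
pts=[(T,tz(443,198),(a,b,h)),(T,tz(568,173),(a,-b,h)),(T,tz(588,289),(-a,-b,h)),(T,tz(463,312),(-a,b,h)),
]
lev=[(T,tz(465,240),.147),(S,sz(200,139),.147),(T,[338.9,167.7],.106),(T,[337.3,170],.127),(S,[283,181.2],.127),(S,[278.7,186.1],.106)]
def L(v,d): return v[:3]+R.from_euler("z",v[3]).apply([0,d*np.sin(v[4]),.07+d*np.cos(v[4])])
def res(v):
    r=[]
    for p,uv,m in pts:
        X=v[:3]+R.from_euler("z",v[3]).apply(m); r.append((proj(p,X)[0]-uv))
    for p,uv,d in lev: r.append(proj(p,L(v,d))[0]-uv)
    for p,uv in [(S,[270.7,215.1]),(T,[352.3,170.4])]: r.append(.5*(proj(p,L(v,0))[0]-uv))
    r=np.concatenate(r); return np.r_[r,(v[2])/.001,(v[4]-.42)/.02]
f=least_squares(res,[.66,-.06,0,.17,.42],loss="soft_l1"); v=f.x
print(v.round(4)); print(np.round(res(v),1))
for d in [.106,.111,.127,.147]: print(d,L(v,d).round(4))
s=ctrl.sense();print(s["t"])
E
python3 fit.py
```

```text
[ 6.615e-01 -6.040e-02  2.000e-04  1.663e-01  4.095e-01]
[-1.4 -1.8  0.8 -1.5  1.9  0.5 -0.5  0.9  0.2 -0.2 -0.5 -0.1  1.   2.1
  0.1 -0.3  0.5  0.4  2.4  1.3 -0.5 -0.4 -0.5  0.1  0.2 -0.5]
0.106 [ 0.6545 -0.0188  0.1675]
0.111 [ 0.6542 -0.0169  0.172 ]
0.127 [ 0.6531 -0.0106  0.1867]
0.147 [ 0.6518 -0.0027  0.2051]
1.55
```

```bash
cat >> h.py <<'E'
def levertool(v,th,dist):
    "TCP pose with tool along lever at angle th; dist=TCP distance from pivot"
    Rz=R.from_euler("z",v[3]).as_matrix(); u=Rz@[0,np.sin(th),np.cos(th)]; mx=Rz[:,0]
    M=np.c_[np.cross(-mx,-u),-mx,-u]
    piv=np.array([v[0],v[1],.07])
    return piv+u*dist,M
def plan(p1,M1,s=None,n=None,p0=None,M0=None):
    if p0 is None:
        s=s or ctrl.sense(); p0=s["ee_pos"]; M0=R.from_euler("xyz",s["ee_rot"]).as_matrix()
    w=R.from_matrix(M0.T@M1).as_rotvec(degrees=True)/8
    d=M0.T@(p1-p0)/.05; d1=M1.T@(p1-p0)/.05
    print("rot units",w.round(3),"shift in now frame",d.round(3),"in target frame",d1.round(3),"world mm",((p1-p0)*1000).round(1))
E
python3 - <<'E'
from h import *
v=[.6615,-.0604,0,.1663,.4095]
Md=R.from_euler("xyz",[np.pi,0,-np.pi/2+.1663]).as_matrix()
p,M=levertool(v,.41,.366); print(p,M)
s=ctrl.sense();pz=p.copy();pz[2]=.42
plan(pz,Md)
plan(p,M,p0=pz,M0=Md)
E
```

```text
[0.63735    0.0834783  0.40566622] [[ 0.15181517 -0.98620399  0.06598361]
 [-0.90446822 -0.16553454 -0.39311011]
 [ 0.39860933 -0.         -0.91712082]]
rot units [ -0.     -0.    -10.473] shift in now frame [-12.721   9.149  -0.307] in target frame [-10.472 -11.656  -0.306] world mm [488.1 612.8  15.3]
rot units [0.    2.936 0.   ] shift in now frame [ 0.    -0.     0.287] in target frame [-0.114  0.     0.263] world mm [  0.    0.  -14.3]
```

move_arm --commands '[{"hand": 1,"linear": [0,0,0],"delta_rot": [0,0,-0.95]},{"hand": 1,"linear": [0,0,0],"delta_rot": [0,0,-0.95]},{"hand": 1,"linear": [0,0,0],"delta_rot": [0,0,-0.95]},{"hand": 1,"linear": [0,0,0],"delta_rot": [0,0,-0.95]},{"hand": 1,"linear": [0,0,0],"delta_rot": [0,0,-0.95]},{"hand": 1,"linear": [0,0,0],"delta_rot": [0,0,-0.95]},{"hand": 1,"linear": [0,0,0],"delta_rot": [0,0,-0.95]},{"hand": 1,"linear": [0,0,0],"delta_rot": [0,0,-0.95]},{"hand": 1,"linear": [0,0,0],"delta_rot": [0,0,-0.95]},{"hand": 1,"linear": [0,0,0],"delta_rot": [0,0,-0.95]},{"hand": 1,"linear": [0,0,0],"delta_rot": [0,0,-0.95]},{"hand": 1,"linear": [0,0,0],"delta_rot": [0,0,0]}]'

```text
t: 2.75
ee_pos: [0.1493, -0.5294, 0.4047]
ee_rot: [3.142, -0.0, -1.407]
wrist_force: [-0.1, 0.2, 0.5]
grip_width: 0.0852
```

move_arm --commands '[{"hand": 1,"linear": [-0.52,-0.58,-0.02],"delta_rot": [0,0,0]},{"hand": 1,"linear": [-0.52,-0.58,-0.02],"delta_rot": [0,0,0]},{"hand": 1,"linear": [-0.52,-0.58,-0.02],"delta_rot": [0,0,0]},{"hand": 1,"linear": [-0.52,-0.58,-0.02],"delta_rot": [0,0,0]},{"hand": 1,"linear": [-0.52,-0.58,-0.02],"delta_rot": [0,0,0]},{"hand": 1,"linear": [-0.52,-0.58,-0.02],"delta_rot": [0,0,0]},{"hand": 1,"linear": [-0.52,-0.58,-0.02],"delta_rot": [0,0,0]},{"hand": 1,"linear": [-0.52,-0.58,-0.02],"delta_rot": [0,0,0]},{"hand": 1,"linear": [-0.52,-0.58,-0.02],"delta_rot": [0,0,0]},{"hand": 1,"linear": [-0.52,-0.58,-0.02],"delta_rot": [0,0,0]},{"hand": 1,"linear": [-0.52,-0.58,-0.02],"delta_rot": [0,0,0]},{"hand": 1,"linear": [-0.52,-0.58,-0.02],"delta_rot": [0,0,0]},{"hand": 1,"linear": [-0.52,-0.58,-0.02],"delta_rot": [0,0,0]},{"hand": 1,"linear": [-0.52,-0.58,-0.02],"delta_rot": [0,0,0]},{"hand": 1,"linear": [-0.52,-0.58,-0.02],"delta_rot": [0,0,0]},{"hand": 1,"linear": [-0.52,-0.58,-0.02],"delta_rot": [0,0,0]},{"hand": 1,"linear": [-0.52,-0.58,-0.02],"delta_rot": [0,0,0]},{"hand": 1,"linear": [-0.52,-0.58,-0.02],"delta_rot": [0,0,0]},{"hand": 1,"linear": [-0.52,-0.58,-0.02],"delta_rot": [0,0,0]},{"hand": 1,"linear": [0,0,0],"delta_rot": [0,0,0]}]'

```text
t: 4.75
ee_pos: [0.6148, 0.051, 0.4215]
ee_rot: [3.139, 0.0, -1.409]
wrist_force: [0.7, 1.0, -0.2]
grip_width: 0.0854
```

move_arm --commands '[{"hand": 1,"linear": [0,0,0],"delta_rot": [0,0.73,0]},{"hand": 1,"linear": [0,0,0],"delta_rot": [0,0.73,0]},{"hand": 1,"linear": [0,0,0],"delta_rot": [0,0.73,0]},{"hand": 1,"linear": [0,0,0],"delta_rot": [0,0.73,0]},{"hand": 1,"linear": [0,0,0],"delta_rot": [0,0,0]}]'

```text
t: 5.25
ee_pos: [0.6123, 0.0481, 0.4224]
ee_rot: [3.139, -0.41, -1.408]
wrist_force: [-0.3, 0.9, -1.3]
grip_width: 0.0854
```

```bash
python3 - <<'E'
from h import *
v=[.6615,-.0604,0,.1663,.4095]
s=ctrl.sense();print(s["t"],s["ee_pos"],s["q"].round(2))
p,M=levertool(v,.41,.366);plan(p,M,s)
W=read_camera("wrist"); cv2.imwrite("pics/w1.png",W["color"])
for k,d in [("lever_pivot",0),("collar_rim",.106),("stem_gap",.127)]:
    m=mark_of(k,W)[:2]; 
    Rz=R.from_euler("z",v[3]).as_matrix();X=np.array([v[0],v[1],.07])+Rz@[0,d*np.sin(.41),d*np.cos(.41)]
    print(k,[(x["centre"],round(x["conf"],2)) for x in m],proj(W,X,s)[0])
E
```

```text
5.25 [0.61232037 0.04811031 0.42238899] [ 0.44  0.38  0.14  0.4  -1.46 -0.34]
rot units [ 0.025 -0.    -0.023] shift in now frame [-0.699 -0.609  0.06 ] in target frame [-0.697 -0.611  0.062] world mm [ 25.   35.4 -16.7]
lever_pivot [([282.2, 208.5], 0.91)] [280.69189168 208.91781403]
collar_rim [([268.3, 254.5], 0.92)] [269.201805   250.69320382]
stem_gap [([266.5, 264.1], 0.69)] [265.73902835 263.2830866 ]
```

View pics/w1.png

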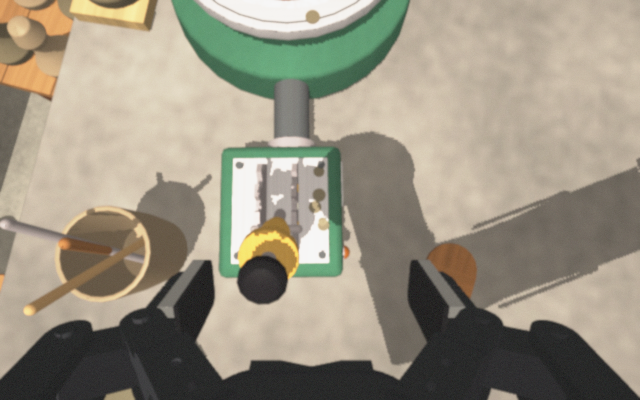

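move_arm --commands '[{"hand": 1,"linear": [-0.35,-0.3,0.03],"delta_rot": [0,0,0]},{"hand": 1,"linear": [-0.35,-0.31,0.03],"delta_rot": [0,0,0]},{"hand": 1,"linear": [0,0,0],"delta_rot": [0,0,0]},{"hand": 1,"linear": [0,0,0],"delta_rot": [0,0,0]}]'

```text
t: 5.85
ee_pos: [0.638, 0.0828, 0.4071]
ee_rot: [-3.141, -0.407, -1.409]
wrist_force: [-0.3, -0.0, 0.9]
grip_width: 0.0857
```

```bash
python3 - <<'E'
from h import *
v=[.6615,-.0604,0,.1663,.4095]
s=ctrl.sense();print(s["t"],s["ee_pos"],s["q"].round(2))
p,M=levertool(v,.41,.366);plan(p,M,s)
W=read_camera("wrist"); 
I=W["color"].copy()
Rz=R.from_euler("z",v[3]).as_matrix()
def L(d,x=0,y=0):return np.array([v[0],v[1],.07])+Rz@[x,d*np.sin(.41)+y*np.cos(.41),d*np.cos(.41)-y*np.sin(.41)]
for k,d in [("lever_pivot",0),("collar_rim",.106),("stem_gap",.127)]:
    m=mark_of(k,W)[:2]; 
    print(k,[(x["centre"],round(x["conf"],2)) for x in m],proj(W,L(d),s)[0])
for d,r,c in [(.156,.0165,(255,0,255)),(.116,.023,(255,0,0)),(.106,.023,(0,255,0))]:
    P=np.array([L(d,r*np.cos(t),r*np.sin(t)) for t in np.linspace(0,6.283,60)])
    cv2.polylines(I,[np.round(proj(W,P,s)).astype(int)],True,c,1)
I=cv2.resize(I[180:400,180:480],None,fx=2.6,fy=2.6,interpolation=cv2.INTER_CUBIC)
cv2.imwrite("pics/w2.png",I)
E
```

```text
5.85 [0.63803356 0.08280302 0.40709046] [ 0.47  0.45  0.21  0.39 -1.47 -0.37]
rot units [ 0.01   0.023 -0.028] shift in now frame [-0.026  0.011  0.02 ] in target frame [-0.026  0.011  0.02 ] world mm [-0.7  0.7 -1.4]
lever_pivot [([307.2, 177.0], 0.6)] [310.20234841 177.43162135]
collar_rim [([310.6, 211.8], 0.79)] [310.24079458 208.47955816]
stem_gap [([310.3, 216.9], 0.68)] [310.25258728 218.00296904]
```

View pics/w2.png

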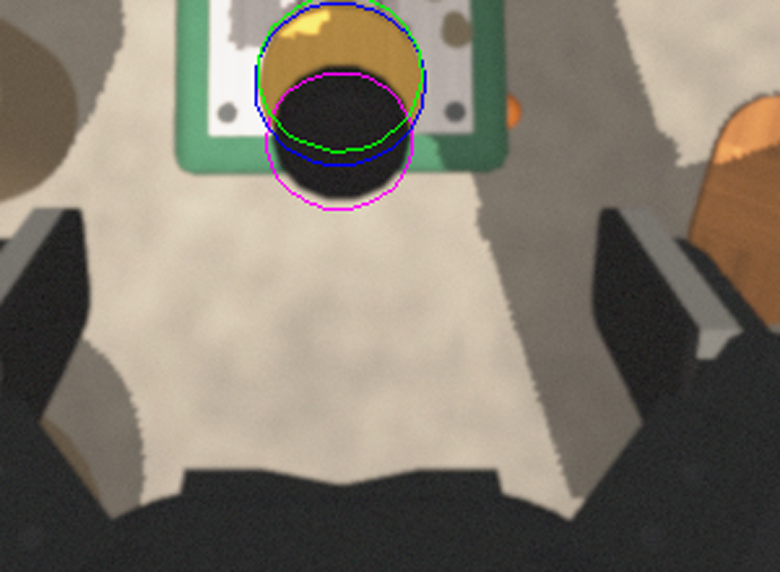

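move_arm --commands '[{"hand": 1,"linear": [-0.02,0.03,0.3],"delta_rot": [0,0.02,0]},{"hand": 1,"linear": [0,0,0.3],"delta_rot": [0,0,0]},{"hand": 1,"linear": [0,0,0.3],"delta_rot": [0,0,0]},{"hand": 1,"linear": [0,0,0.3],"delta_rot": [0,0,0]},{"hand": 1,"linear": [0,0,0.3],"delta_rot": [0,0,0]},{"hand": 1,"linear": [0,0,0.3],"delta_rot": [0,0,0]},{"hand": 1,"linear": [0,0,0.2],"delta_rot": [0,0,0]},{"hand": 1,"linear": [0,0,0.08],"delta_rot": [0,0,0]},{"hand": 1,"linear": [0,0,0],"delta_rot": [0,0,0]},{"hand": 1,"linear": [0,0,0],"delta_rot": [0,0,0]}]'

```text
t: 7.05
ee_pos: [0.6431, 0.0429, 0.3121]
ee_rot: [-3.14, -0.411, -1.408]
wrist_force: [0.4, 0.6, 0.2]
grip_width: 0.0853
```

```bash
python3 - <<'E'
from h import *
v=[.6615,-.0604,0,.1663,.4095]
s=ctrl.sense();print(s["t"],s["ee_pos"],s["q"].round(2),s["wrist_force"])
p,M=levertool(v,.41,.263);plan(p,M,s)
for n in ["wrist","scene"]:
    W=read_camera(n); I=W["color"]
    if n=="scene": I=cv2.resize(I[80:280,180:440],None,fx=3,fy=3)
    cv2.imwrite(f"pics/{n}3.png",I)
E
```

```text
7.05 [0.64308164 0.04292303 0.31213094] [ 0.4   0.48  0.01  0.42 -1.23 -0.41] [0.35908956 0.60910637 0.24397406]
rot units [ 0.    -0.004 -0.024] shift in now frame [-0.005 -0.021  0.018] in target frame [-0.005 -0.021  0.018] world mm [ 1.1  0.1 -0.9]
```

View pics/wrist3.png

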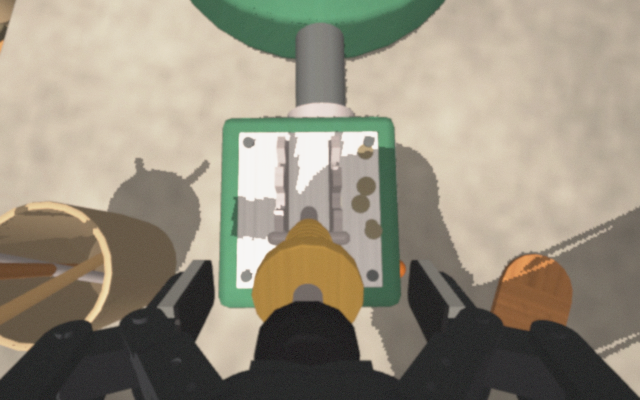

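View pics/scene3.png

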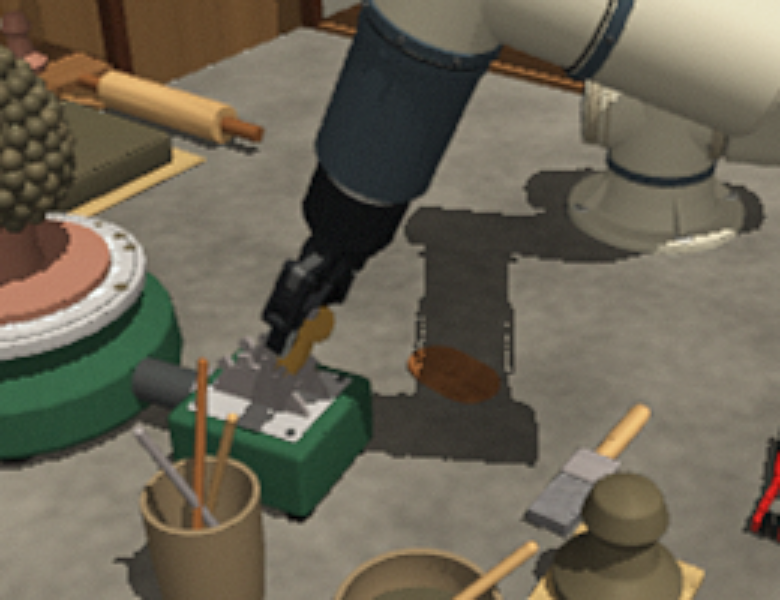

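move_arm --commands '[{"hand": 0.55,"linear": [0,0,0],"delta_rot": [0,0,0]},{"hand": 0.5,"linear": [0,0,0],"delta_rot": [0,0,0]},{"hand": 0.4,"linear": [0,0,0],"delta_rot": [0,0,0]},{"hand": 0.2,"linear": [0,0,0],"delta_rot": [0,0,0]},{"hand": 0.2,"linear": [0,0,0],"delta_rot": [0,0,0]},{"hand": 0.2,"linear": [0,0,0],"delta_rot": [0,0,0]},{"hand": 0.2,"linear": [0,0,0],"delta_rot": [0,0,0]},{"hand": 0.2,"linear": [0,0,0],"delta_rot": [0,0,0]}]'

```text
t: 7.95
ee_pos: [0.6438, 0.0434, 0.3123]
ee_rot: [-3.138, -0.41, -1.408]
wrist_force: [5.0, 2.7, 1.4]
grip_width: 0.0439
```

```bash
python3 - <<'E'
from h import *
s=ctrl.sense();print(s["t"],s["ee_pos"],s["wrist_force"],s["wrist_torque"],s["grip_width"])
W=read_camera("wrist"); cv2.imwrite(f"pics/w4.png",W["color"])
E
```

```text
7.95 [0.64381013 0.04337545 0.31230411] [4.97726331 2.70763885 1.41326611] [ 1.64908787 -1.2943343   0.7572063 ] 0.04385224323902074
```

View pics/w4.png

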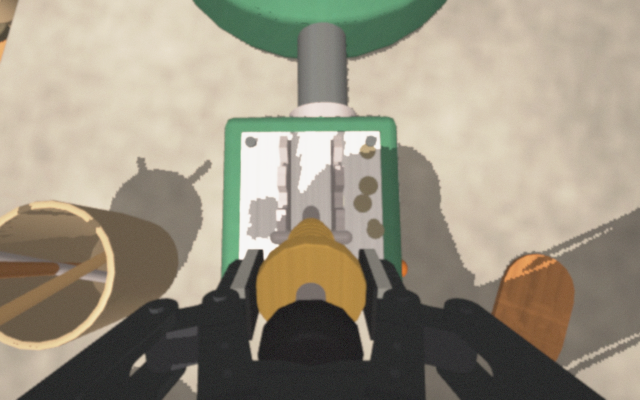

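move_arm --commands '[{"hand": 0.2,"linear": [0,0,-0.07],"delta_rot": [0,0,0]},{"hand": 0.2,"linear": [0,0,-0.07],"delta_rot": [0,0,0]},{"hand": 0.2,"linear": [0,0,-0.07],"delta_rot": [0,0,0]},{"hand": 0.2,"linear": [0,0,-0.06],"delta_rot": [0,0,0]},{"hand": 0.2,"linear": [0,0,0],"delta_rot": [0,0,0]},{"hand": 0.2,"linear": [0,0,0],"delta_rot": [0,0,0]}]'

```text
t: 8.6
ee_pos: [0.6431, 0.0484, 0.3229]
ee_rot: [-3.139, -0.41, -1.408]
wrist_force: [8.8, -0.7, -5.3]
grip_width: 0.0439
```

```bash
python3 - <<'E'
from h import *
s=ctrl.sense();print(s["t"],s["ee_pos"],s["ee_rot"],s["wrist_force"],s["wrist_torque"],s["grip_width"])
print((s["ee_pos"]-[0.64381013,0.04337545,0.31230411])*1000)
W=read_camera("wrist"); cv2.imwrite(f"pics/w5.png",W["color"])
v=[.6615,-.0604,0,.1663,.4095]
p,M=levertool(v,.41,.279);plan(p,M,s)
E
```

```text
8.6 [0.64309005 0.04836166 0.32292132] [-3.13913941 -0.40969654 -1.40752261] [ 8.79657677 -0.73821334 -5.25622335] [ 1.61637425 -2.81066798  1.28982541] 0.043906351643830194
[-0.72008273  4.98621084 10.61721213]
rot units [-0.009  0.002 -0.02 ] shift in now frame [ 0.007 -0.003 -0.061] in target frame [ 0.007 -0.003 -0.061] world mm [0.  0.9 3. ]
```

View pics/w5.png

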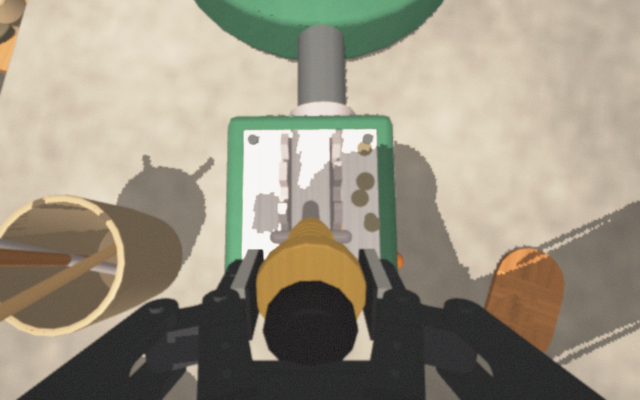

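move_arm --commands '[{"hand": 0.2,"linear": [0,0,-0.04],"delta_rot": [0,0,0]},{"hand": 0.2,"linear": [0,0,0],"delta_rot": [0,0,0]},{"hand": 0.2,"linear": [0.228,0,0.006],"delta_rot": [0,-0.293,0]},{"hand": 0.2,"linear": [0.228,0,0.006],"delta_rot": [0,-0.293,0]},{"hand": 0.2,"linear": [0.228,0,0.006],"delta_rot": [0,-0.293,0]},{"hand": 0.2,"linear": [0.228,0,0.006],"delta_rot": [0,-0.293,0]},{"hand": 0.2,"linear": [0.228,0,0.006],"delta_rot": [0,-0.293,0]},{"hand": 0.2,"linear": [0,0,0],"delta_rot": [0,0,0]}]'

```text
t: 9.45
ee_pos: [0.652, -0.0056, 0.3419]
ee_rot: [-3.138, -0.203, -1.409]
wrist_force: [9.3, -0.6, -7.3]
grip_width: 0.044
```

```bash
python3 - <<'E'
from h import *
s=ctrl.sense();print(s["t"],s["ee_pos"],s["ee_rot"],s["wrist_force"],s["wrist_torque"],s["grip_width"])
v=[.6615,-.0604,0,.1663,.4095]
p,M=levertool(v,0,.278);plan(p,M,s)
p,M=levertool(v,-s["ee_rot"][1],.278);plan(p,M,s)
W=read_camera("wrist"); cv2.imwrite(f"pics/w6.png",W["color"])
E
```

```text
9.45 [ 0.652012   -0.00563164  0.34186206] [-3.13824465 -0.20321502 -1.40943634] [ 9.31849048 -0.5648916  -7.26786572] [ 0.9318914  -3.05830188  0.848607  ] 0.04395931112205944
rot units [-0.02  -1.455 -0.033] shift in now frame [ 1.114 -0.011  0.104] in target frame [ 1.112 -0.006 -0.123] world mm [  9.5 -54.8   6.1]
rot units [-0.017 -0.    -0.035] shift in now frame [-0.009 -0.006 -0.01 ] in target frame [-0.009 -0.006 -0.01 ] world mm [0.2 0.6 0.4]
```

View pics/w6.png

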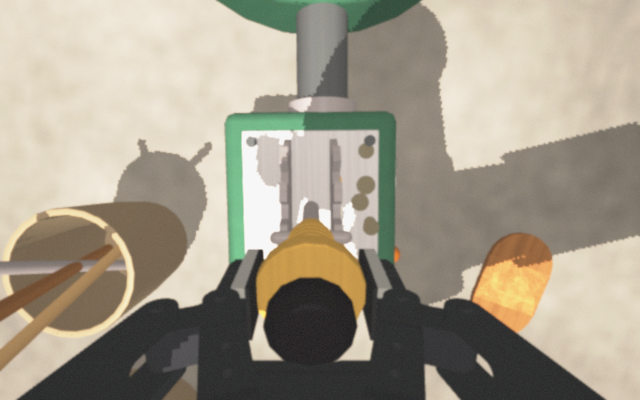

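move_arm --commands '[{"hand": 0.2,"linear": [0.226,0,0.004],"delta_rot": [0,-0.291,0]},{"hand": 0.2,"linear": [0.226,0,0.004],"delta_rot": [0,-0.291,0]},{"hand": 0.2,"linear": [0.226,0,0.004],"delta_rot": [0,-0.291,0]},{"hand": 0.2,"linear": [0.226,0,0.004],"delta_rot": [0,-0.291,0]},{"hand": 0.2,"linear": [0.226,0,0.004],"delta_rot": [0,-0.291,0]},{"hand": 0.2,"linear": [0,0,0],"delta_rot": [0,0,0]},{"hand": 0.2,"linear": [0,0,0],"delta_rot": [0,0,0]}]'

```text
t: 10.2
ee_pos: [0.6612, -0.06, 0.3469]
ee_rot: [-3.139, -0.001, -1.409]
wrist_force: [11.2, 0.8, -6.8]
grip_width: 0.044
```

```bash
python3 - <<'E'
from h import *
s=ctrl.sense();print(s["t"],s["ee_pos"],s["ee_rot"],s["wrist_force"],s["wrist_torque"],s["grip_width"])
v=[.6615,-.0604,0,.1663,.4095]
p,M=levertool(v,0,.278);plan(p,M,s)
W=read_camera("wrist"); cv2.imwrite(f"pics/w7.png",W["color"])
E
```

```text
10.2 [ 0.66116892 -0.06003647  0.34694575] [-3.13891258e+00 -1.10015406e-03 -1.40854835e+00] [11.17167968  0.80160663 -6.82632341] [ 0.27250273 -3.42671041  0.06109863] 0.04400847443895082
rot units [-0.019 -0.008 -0.029] shift in now frame [ 0.008 -0.005 -0.021] in target frame [ 0.008 -0.005 -0.021] world mm [ 0.3 -0.4  1.1]
```

View pics/w7.png

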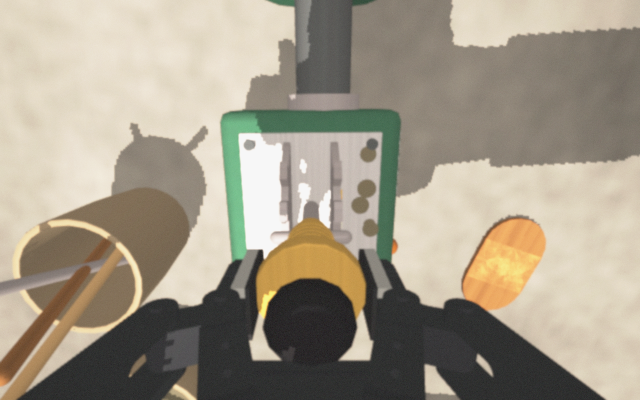

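move_arm --commands '[{"hand": 0.2,"linear": [0,0,0.06],"delta_rot": [0,0,0]},{"hand": 0.2,"linear": [0,0,0.06],"delta_rot": [0,0,0]},{"hand": 0.2,"linear": [0,0,0.06],"delta_rot": [0,0,0]},{"hand": 0.2,"linear": [0,0,0.06],"delta_rot": [0,0,0]},{"hand": 0.2,"linear": [0,0,0.04],"delta_rot": [0,0,0]},{"hand": 0.2,"linear": [0,0,0],"delta_rot": [0,0,0]},{"hand": 0.2,"linear": [0,0,0],"delta_rot": [0,0,0]}]'

```text
t: 10.95
ee_pos: [0.661, -0.0596, 0.334]
ee_rot: [-3.138, -0.002, -1.408]
wrist_force: [9.0, -0.1, -3.1]
grip_width: 0.0442
```

```bash
python3 - <<'E'
from h import *
s=ctrl.sense();print(s["t"],s["ee_pos"],s["ee_rot"],s["wrist_force"],s["wrist_torque"],s["grip_width"])
E
```

```text
10.95 [ 0.66102769 -0.05962577  0.33402221] [-3.13807528e+00 -2.11837276e-03 -1.40751305e+00] [ 9.04847433 -0.10856726 -3.11926216] [ 0.2739171  -2.86948038  0.03819976] 0.044158493913015025
```

move_arm --commands '[{"hand": 1,"linear": [0,0,0],"delta_rot": [0,0,0]},{"hand": 1,"linear": [0,0,0],"delta_rot": [0,0,0]},{"hand": 1,"linear": [0,0,0],"delta_rot": [0,0,0]},{"hand": 1,"linear": [0,0,0],"delta_rot": [0,0,0]},{"hand": 1,"linear": [0,0,0],"delta_rot": [0,0,0]},{"hand": 1,"linear": [0,0,-0.3],"delta_rot": [0,0,0]},{"hand": 1,"linear": [0,0,-0.6],"delta_rot": [0,0,0]},{"hand": 1,"linear": [0,0,-0.6],"delta_rot": [0,0,0]},{"hand": 1,"linear": [0,0,-0.6],"delta_rot": [0,0,0]},{"hand": 1,"linear": [0,0,0],"delta_rot": [0,0,0]},{"hand": 1,"linear": [0,0,0],"delta_rot": [0,0,0]}]'

```text
t: 12.05
ee_pos: [0.6597, -0.0598, 0.44]
ee_rot: [-3.14, -0.002, -1.408]
wrist_force: [-0.0, 0.8, -1.2]
grip_width: 0.0852
```

```bash
python3 - <<'E'
from h import *
s=ctrl.sense();print(s["t"],s["ee_pos"],s["ee_rot"],s["wrist_force"],s["grip_width"])
v=[.6615,-.0604,0,.1663,.4095]
for n in ["wrist","scene"]:
    W=read_camera(n); I=W["color"].copy()
    Rz=R.from_euler("z",v[3]).as_matrix()
    def L(d,r,t,th=0):return np.array([v[0],v[1],.07])+Rz@[r*np.cos(t),r*np.sin(t),d]
    for k,d in [("lever_pivot",0),("collar_rim",.106),("stem_gap",.127)]:
        m=mark_of(k,W)[:2]; print(n,k,[(x["centre"],round(x["conf"],2)) for x in m],proj(W,L(d,0,0),s)[0])
    x0,y0=(180,180) if n=="wrist" else (200,120)
    I=I[y0:y0+200,x0:x0+260]; I=cv2.resize(I,None,fx=3,fy=3,interpolation=cv2.INTER_CUBIC)
    for d,r,c in [(.147,.0165,(255,0,255)),(.116,.023,(255,0,0)),(.106,.023,(0,255,0))]:
        P=proj(W,np.array([L(d,r,t) for t in np.linspace(0,6.283,60)]),s)
        cv2.polylines(I,[np.round((P-[x0,y0]+.5)*3-.5).astype(int)],True,c,1)
    cv2.imwrite(f"pics/{n}8.png",I)
E
```

```text
12.05 [ 0.65972698 -0.05979118  0.44003215] [-3.14010574e+00 -2.42412996e-03 -1.40777118e+00] [-0.03859963  0.82932789 -1.24632486] 0.08520429170480133
wrist lever_pivot [([309.6, 179.2], 0.68)] [309.32615396 176.67123536]
wrist collar_rim [([306.2, 209.8], 0.72)] [308.48708824 206.29545822]
wrist stem_gap [([307.4, 219.4], 0.75)] [308.23053911 215.35323332]
scene lever_pivot [([270.8, 214.5], 0.81)] [269.77728234 214.31942283]
scene collar_rim [([266.5, 182.7], 0.54)] [266.46984145 180.66145825]
scene stem_gap [([269.2, 174.6], 0.92)] [265.76538989 173.49265114]
```

View pics/wrist8.png

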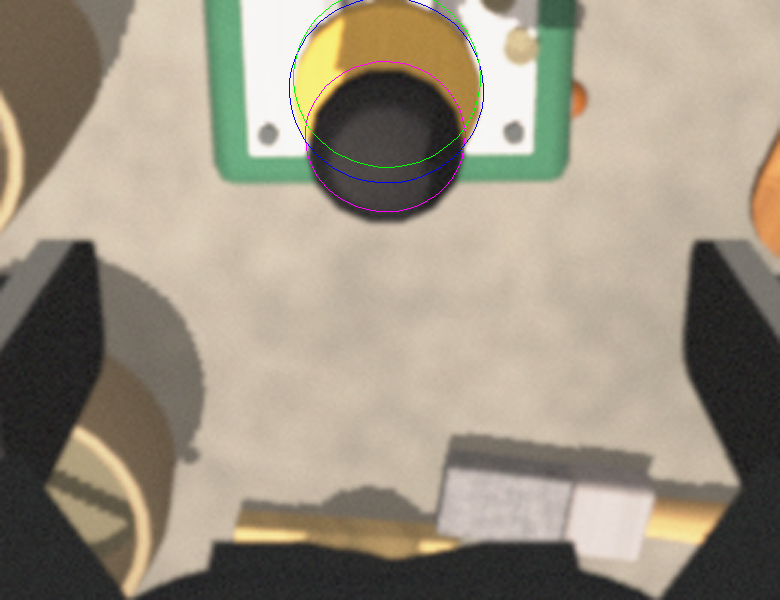

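View pics/scene8.png

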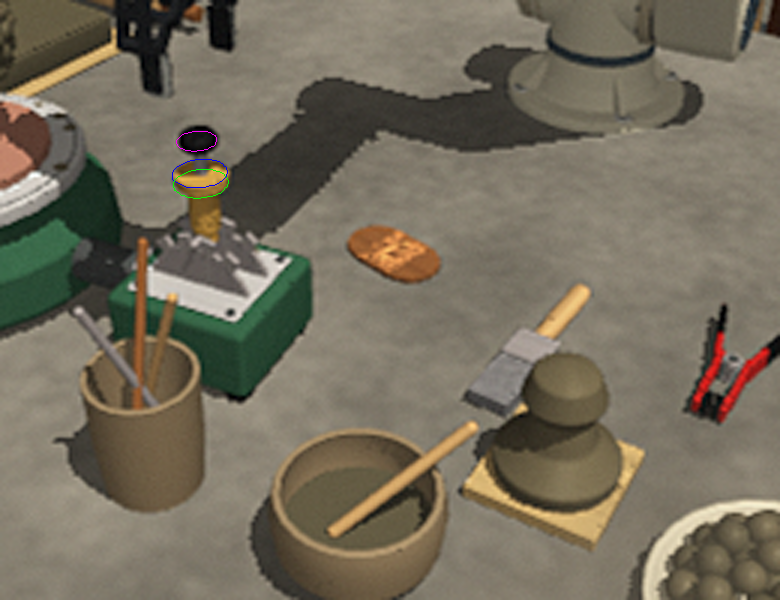

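move_arm --commands '[{"hand": 1,"linear": [0,0,0],"delta_rot": [0,0,-0.92]},{"hand": 1,"linear": [0,0,0],"delta_rot": [0,0,-0.92]},{"hand": 1,"linear": [0,0,0],"delta_rot": [0,0,-0.92]},{"hand": 1,"linear": [0,0,0],"delta_rot": [0,0,-0.92]},{"hand": 1,"linear": [0,0,0],"delta_rot": [0,0,-0.92]},{"hand": 1,"linear": [0,0,0],"delta_rot": [0,0,-0.92]},{"hand": 1,"linear": [0,0,0],"delta_rot": [0,0,-0.92]},{"hand": 1,"linear": [0,0,0],"delta_rot": [0,0,-0.92]},{"hand": 1,"linear": [0,0,0],"delta_rot": [0,0,-0.92]},{"hand": 1,"linear": [0,0,0],"delta_rot": [0,0,-0.92]},{"hand": 1,"linear": [0,0,0],"delta_rot": [0,0,-0.92]},{"hand": 1,"linear": [0,0,0],"delta_rot": [0,0,0]}]'

```text
t: 13.65
ee_pos: [0.6598, -0.0598, 0.4393]
ee_rot: [3.139, -0.0, 0.006]
wrist_force: [0.8, 0.3, 0.3]
grip_width: 0.0854
```

move_arm --commands '[{"hand": 1,"linear": [-0.46,-0.67,0],"delta_rot": [0,0,0]},{"hand": 1,"linear": [-0.46,-0.67,0],"delta_rot": [0,0,0]},{"hand": 1,"linear": [-0.46,-0.67,0],"delta_rot": [0,0,0]},{"hand": 1,"linear": [-0.46,-0.67,0],"delta_rot": [0,0,0]},{"hand": 1,"linear": [-0.46,-0.67,0],"delta_rot": [0,0,0]},{"hand": 1,"linear": [-0.46,-0.67,0],"delta_rot": [0,0,0]},{"hand": 1,"linear": [-0.46,-0.67,0.1],"delta_rot": [0,0,0]},{"hand": 1,"linear": [-0.46,-0.67,0.2],"delta_rot": [0,0,0]},{"hand": 1,"linear": [-0.46,-0.67,0.3],"delta_rot": [0,0,0]},{"hand": 1,"linear": [-0.46,-0.67,0.3],"delta_rot": [0,0,0]},{"hand": 1,"linear": [-0.46,-0.67,0.3],"delta_rot": [0,0,0]},{"hand": 1,"linear": [-0.46,-0.67,0.3],"delta_rot": [0,0,0]},{"hand": 1,"linear": [0,0,0],"delta_rot": [0,0,0]},{"hand": 1,"linear": [0,0,0],"delta_rot": [0,0,0]}]'

```text
t: 15.05
ee_pos: [0.3812, 0.341, 0.3631]
ee_rot: [3.138, -0.0, 0.005]
wrist_force: [0.9, -0.6, 0.1]
grip_width: 0.085
```

```bash
python3 - <<'E'
from h import *
s=ctrl.sense();print(s["t"],s["ee_pos"],s["ee_rot"],s["q"].round(2))
W=read_camera("wrist"); cv2.imwrite("pics/w9.png",W["color"])
for k,z in [("clamp",0),("clamp_bore",.011),("clamp_tail",.011)]:
    for x in mark_of(k,W)[:2]: print(k,x["centre"],round(x["conf"],2),onz(W,x["centre"],z,s))
T=read_camera("top")
for k,z in [("clamp",0),("clamp_bore",.011),("clamp_tail",.011)]:
    for x in mark_of(k,T)[:2]: print(k,x["centre"],round(x["conf"],2),onz(T,x["centre"],z,s))
E
```

```text
15.05 [0.38120898 0.34104645 0.36306119] [ 3.13801301e+00 -3.71649046e-04  4.75235243e-03] [ 1.04  0.2  -0.07  0.   -1.3   0.54]
clamp [305.9, 122.2] 0.97 [0.43693873 0.34513851 0.        ]
clamp_bore [301.7, 62.8] 0.69 [0.48949962 0.34875643 0.011     ]
clamp [232.0, 242.5] 0.66 [0.43548492 0.33406881 0.        ]
clamp_bore [232.4, 225.3] 0.65 [0.49274089 0.33000004 0.011     ]
clamp_tail [229.4, 259.7] 0.6 [0.38007919 0.3407454  0.011     ]
```

View pics/w9.png

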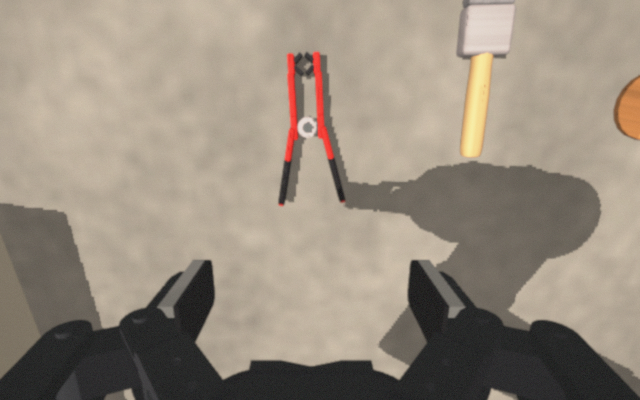

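```bash
python3 - <<'E'
from h import *
s=ctrl.sense();W=read_camera("wrist")
for n,uv,z in [("tailL",[282,204],.016),("tailR",[342,201],.016),("noseL",[291.5,54],.018),("noseR",[317,53],.018),("piv",[307,127],.022),("bore",[304,65],.018)]: print(n,onz(W,uv,z,s))
E
```

```text
tailL [0.35908407 0.3684029  0.016     ]
tailR [0.36228634 0.30842557 0.016     ]
noseL [0.49692206 0.35679633 0.018     ]
noseR [0.49778518 0.33446125 0.018     ]
piv [0.43475761 0.34325401 0.022     ]
bore [0.48800764 0.34587891 0.018     ]
```

move_arm --commands '[{"hand": 1,"linear": [0.09,0,0.4],"delta_rot": [0,0,-0.34]},{"hand": 1,"linear": [0,0,0.5],"delta_rot": [0,0,0]},{"hand": 1,"linear": [0,0,0.5],"delta_rot": [0,0,0]},{"hand": 1,"linear": [0,0,0.5],"delta_rot": [0,0,0]},{"hand": 1,"linear": [0,0,0.5],"delta_rot": [0,0,0]},{"hand": 1,"linear": [0,0,0.5],"delta_rot": [0,0,0]},{"hand": 1,"linear": [0,0,0.4],"delta_rot": [0,0,0]},{"hand": 1,"linear": [0,0,0.2],"delta_rot": [0,0,0]},{"hand": 1,"linear": [0,0,0],"delta_rot": [0,0,0]},{"hand": 1,"linear": [0,0,0],"delta_rot": [0,0,0]}]'

```text
t: 16.5
ee_pos: [0.3867, 0.3403, 0.1891]
ee_rot: [3.14, -0.001, 0.053]
wrist_force: [0.2, -0.8, 0.1]
grip_width: 0.0851
```

```bash
python3 - <<'E'
from h import *
s=ctrl.sense();print(s["t"],s["ee_pos"],s["ee_rot"],s["wrist_force"],s["grip_width"])
W=read_camera("wrist"); cv2.imwrite("pics/w10.png",W["color"])
E
```

```text
16.5 [0.38667392 0.34034537 0.18905882] [ 3.13958881e+00 -1.30636698e-03  5.28793717e-02] [ 0.21322976 -0.78608745  0.06664264] 0.08505700887254863
```

View pics/w10.png

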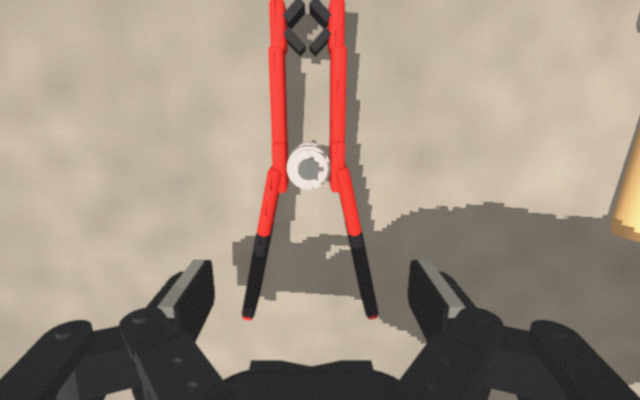

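move_arm --commands '[{"hand": 1,"linear": [0,0,0.15],"delta_rot": [0,0,0]},{"hand": 1,"linear": [0,0,0.15],"delta_rot": [0,0,0]},{"hand": 0.7,"linear": [0,0,0],"delta_rot": [0,0,0]},{"hand": 0.65,"linear": [0,0,0],"delta_rot": [0,0,0]},{"hand": 0.65,"linear": [0,0,0],"delta_rot": [0,0,0]},{"hand": 0.65,"linear": [0,0,0],"delta_rot": [0,0,0]}]'

```text
t: 17.15
ee_pos: [0.3864, 0.3401, 0.1737]
ee_rot: [3.139, -0.001, 0.053]
wrist_force: [-0.1, -0.9, 2.6]
grip_width: 0.0554
```

```bash
python3 - <<'E'
from h import *
s=ctrl.sense();print(s["t"],s["ee_pos"],s["ee_rot"],s["wrist_force"],s["grip_width"])
W=read_camera("wrist"); cv2.imwrite("pics/w11.png",W["color"])
for uv in [[308,120]]: print(onz(W,uv,.022,s))
E
```

```text
17.15 [0.38637494 0.34014353 0.17365989] [ 3.13937011e+00 -7.93535860e-04  5.29011070e-02] [-0.08819736 -0.93189606  2.5669569 ] 0.05535255324759082
[0.45332737 0.34488787 0.022     ]
```

View pics/w11.png

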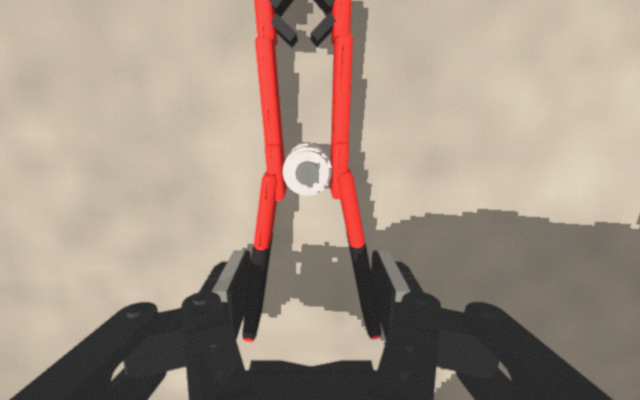

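move_arm --commands '[{"hand": 0.65,"linear": [0,0,-0.05],"delta_rot": [0,0,0]},{"hand": 0.55,"linear": [0,0,0],"delta_rot": [0,0,0]},{"hand": 0.45,"linear": [0,0,0],"delta_rot": [0,0,0]},{"hand": 0.4,"linear": [0,0,0],"delta_rot": [0,0,0]},{"hand": 0.39,"linear": [0,0,0],"delta_rot": [0,0,0]},{"hand": 0.39,"linear": [0,0,0],"delta_rot": [0,0,0]},{"hand": 0.39,"linear": [0,0,0],"delta_rot": [0,0,0]}]'

```text
t: 17.9
ee_pos: [0.3865, 0.3406, 0.1766]
ee_rot: [3.141, -0.002, 0.053]
wrist_force: [-2.3, 1.3, 5.4]
grip_width: 0.0338
```

```bash
python3 - <<'E'
from h import *
s=ctrl.sense();print(s["t"],s["ee_pos"],s["ee_rot"],s["wrist_force"],s["grip_width"])
W=read_camera("wrist"); cv2.imwrite("pics/w12.png",W["color"])
E
```

```text
17.9 [0.38647748 0.34064136 0.17661298] [ 3.14066569e+00 -1.61244428e-03  5.31718919e-02] [-2.31723404  1.31877209  5.35931455] 0.0337989754999946
```

View pics/w12.png

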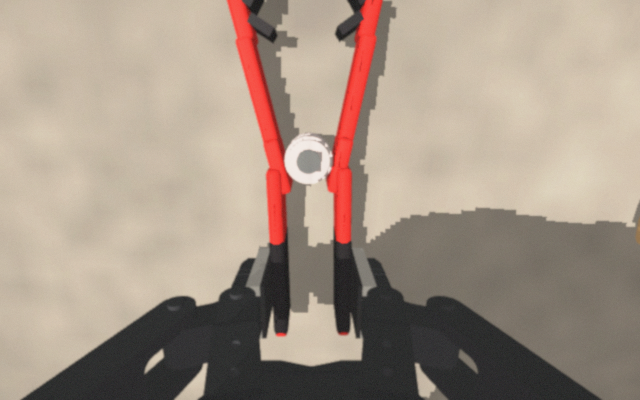

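move_arm --commands '[{"hand": 0.39,"linear": [0,0,-0.2],"delta_rot": [0,0,0]},{"hand": 0.39,"linear": [0,0,-0.4],"delta_rot": [0,0,0]},{"hand": 0.39,"linear": [0,0,-0.5],"delta_rot": [0,0,0]},{"hand": 0.39,"linear": [0,0,-0.5],"delta_rot": [0,0,0]},{"hand": 0.39,"linear": [0,0,0],"delta_rot": [0,0,0]},{"hand": 0.39,"linear": [0,0,0],"delta_rot": [0,0,0]}]'

```text
t: 18.55
ee_pos: [0.3861, 0.3401, 0.2562]
ee_rot: [3.14, -0.001, 0.052]
wrist_force: [0.1, -0.5, -1.4]
grip_width: 0.0338
```

```bash
python3 - <<'E'
from h import *
s=ctrl.sense();print(s["t"],s["ee_pos"],s["ee_rot"],s["wrist_force"],s["grip_width"])
W=read_camera("wrist"); cv2.imwrite("pics/w13.png",W["color"])
S=read_camera("scene"); cv2.imwrite("pics/s13.png",cv2.resize(S["color"][100:280,350:600],None,fx=3.2,fy=3.2,interpolation=cv2.INTER_CUBIC))
z=s["ee_pos"][2]-.1656
print("pivot rel TCP", onz(W,[308,160],z+.011,s)-s["ee_pos"])
E
```

```text
18.55 [0.38614925 0.34009083 0.25618123] [ 3.13975916e+00 -5.07696942e-04  5.24643008e-02] [ 0.06152892 -0.53356713 -1.43352018] 0.03377591869529898
pivot rel TCP [ 0.05216534  0.0040727  -0.1546    ]
```

View pics/w13.png

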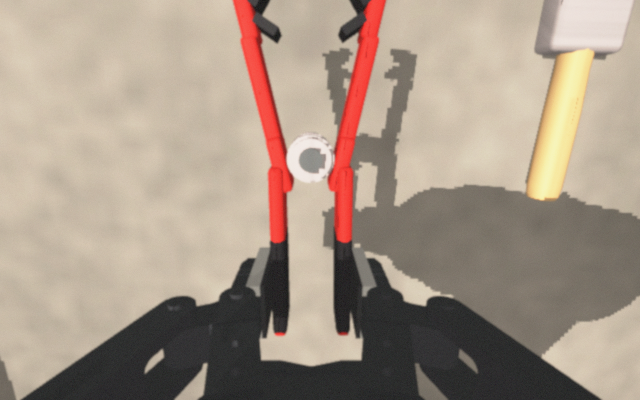

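View pics/s13.png

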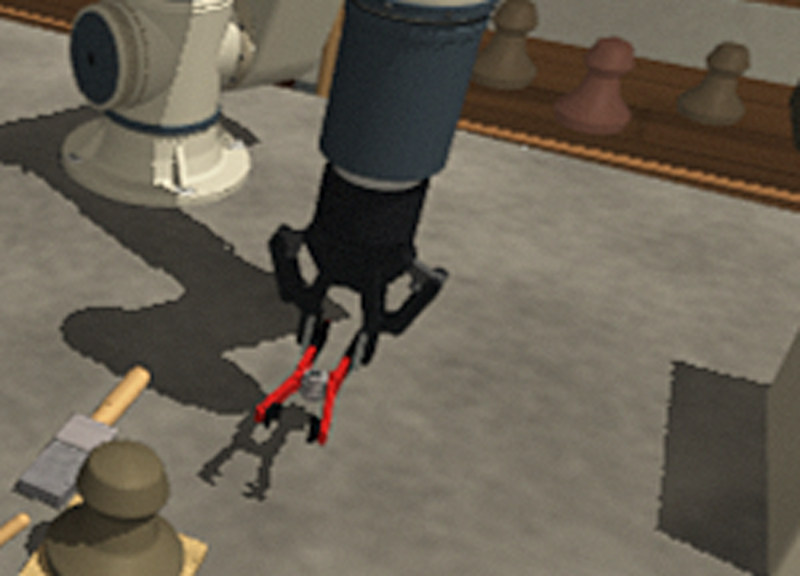

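move_arm --commands '[{"hand": 0.39,"linear": [0,0,-0.53],"delta_rot": [0,0,0]},{"hand": 0.39,"linear": [0,0,-0.53],"delta_rot": [0,0,0]},{"hand": 0.39,"linear": [0,0.2,-0.53],"delta_rot": [0,0,0]},{"hand": 0.39,"linear": [0.1,0.5,-0.53],"delta_rot": [0,0,0]},{"hand": 0.39,"linear": [0.12,0.65,0],"delta_rot": [0,0,0]},{"hand": 0.39,"linear": [0.12,0.65,0],"delta_rot": [0,0,0]},{"hand": 0.39,"linear": [0.12,0.65,0],"delta_rot": [0,0,0]},{"hand": 0.39,"linear": [0.12,0.65,0],"delta_rot": [0,0,0]},{"hand": 0.39,"linear": [0.12,0.65,0],"delta_rot": [0,0,0]},{"hand": 0.39,"linear": [0.12,0.65,0],"delta_rot": [0,0,0]},{"hand": 0.39,"linear": [0.12,0.65,0],"delta_rot": [0,0,0]},{"hand": 0.39,"linear": [0.12,0.65,0],"delta_rot": [0,0,0]},{"hand": 0.39,"linear": [0.12,0.65,0],"delta_rot": [0,0,0]},{"hand": 0.39,"linear": [0.12,0.65,0],"delta_rot": [0,0,0]},{"hand": 0.39,"linear": [0.05,0.65,0],"delta_rot": [0,0,0]},{"hand": 0.39,"linear": [0,0.3,0],"delta_rot": [0,0,0]},{"hand": 0.39,"linear": [0,0,0],"delta_rot": [0,0,0]},{"hand": 0.39,"linear": [0,0,0],"delta_rot": [0,0,0]}]'

```text
t: 20.45
ee_pos: [0.4749, -0.0629, 0.3619]
ee_rot: [3.139, 0.002, 0.052]
wrist_force: [1.1, 0.8, -1.1]
grip_width: 0.0337
```

```bash
python3 - <<'E'
from h import *
s=ctrl.sense();print(s["t"],s["ee_pos"],s["ee_rot"],s["wrist_force"],s["grip_width"])
plan(np.array([.475,-.068,.3626]),R.from_euler("xyz",[np.pi,0,.052]).as_matrix(),s)
W=read_camera("wrist"); cv2.imwrite("pics/w14.png",W["color"])
S=read_camera("scene"); cv2.imwrite("pics/s14.png",cv2.resize(S["color"][80:280,180:430],None,fx=3,fy=3,interpolation=cv2.INTER_CUBIC))
for n,p in [("w",W),("s",S)]:
  for k in ["stem_gap","collar_rim","clamp_bore"]:
    for x in mark_of(k,p)[:2]: print(n,k,x["centre"],round(x["conf"],2),onz(p,x["centre"],.176 if k=="collar_rim" else .197,s))
E
```

```text
20.45 [ 0.47494139 -0.06290473  0.36194475] [3.13889526e+00 1.72015892e-03 5.18349809e-02] [ 1.10747017  0.8085472  -1.05074722] 0.033746241271425274
rot units [ 0.019  0.012 -0.001] shift in now frame [-0.004  0.102 -0.013] in target frame [-0.004  0.102 -0.013] world mm [ 0.1 -5.1  0.7]
s stem_gap [266.6, 173.7] 0.9 [ 0.66105726 -0.05800858  0.197     ]
s stem_gap [309.7, 147.5] 0.2 [ 0.48455142 -0.05601497  0.197     ]
s collar_rim [266.9, 182.1] 0.84 [ 0.66600282 -0.05487486  0.176     ]
s clamp_bore [284.3, 159.3] 0.57 [ 0.57823872 -0.06999575  0.197     ]
s clamp_bore [318.9, 304.1] 0.22 [0.91838464 0.28733109 0.197     ]
```

View pics/w14.png

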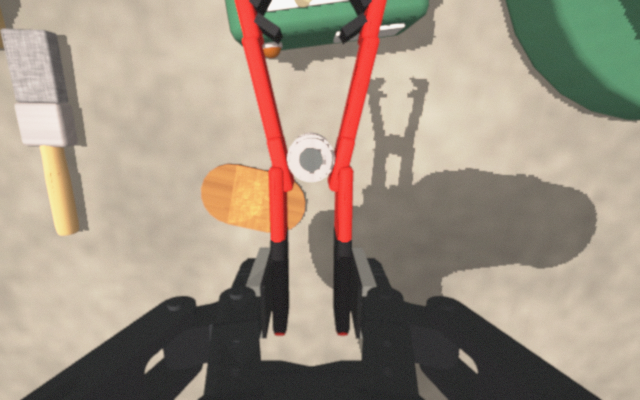

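View pics/s14.png

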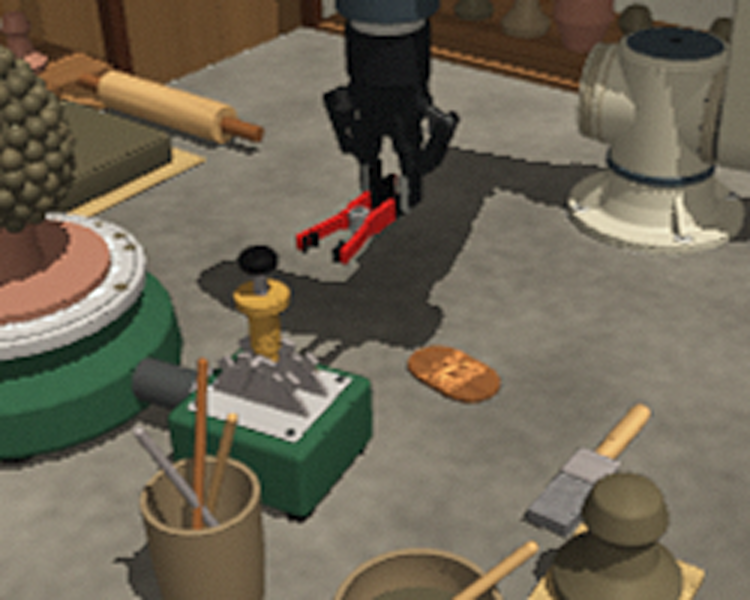

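```bash
python3 - <<'E'
from h import *
s=ctrl.sense();S=read_camera("scene")
I=cv2.resize(S["color"][120:220,240:340],None,fx=6,fy=6,interpolation=cv2.INTER_CUBIC)
A=R.from_euler("z",.052)
def X(x,y,z): return s["ee_pos"]+A.apply([x,y,0])+[0,0,-.1766+z]
for x in [.0515,.1065,.1165]:
  for z in [0,.022]:
    P=proj(S,X(x,0,z),s)[0]; cv2.circle(I,tuple(np.round((P-[240,120]+.5)*6).astype(int)),3,(0,255,0) if z else (255,0,0),-1)
for sg in [1,-1]:
  a=sg*.22
  for z in [.004,.018]:
    for l,w in [(.065,.011),(.065,.0)]:
      # jaw pt rotated about pivot
      q=[.0515+l*np.cos(a)-sg*w*np.sin(a)*sg*0-w*np.sin(abs(a)),sg*(l*np.sin(abs(a))+w*np.cos(a)),z]
      P=proj(S,X(*q),s)[0]; cv2.circle(I,tuple(np.round((P-[240,120]+.5)*6).astype(int)),3,(255,255,0) if z>.01 else (255,0,255),-1)
cv2.imwrite("pics/s15.png",I)
E
```

```text
(no output)
```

View pics/s15.png

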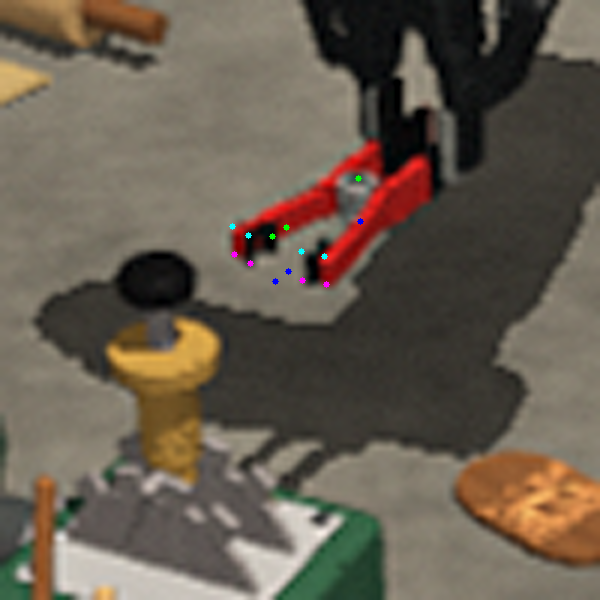

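move_arm --commands '[{"hand": 0.39,"linear": [0,0.1,-0.01],"delta_rot": [0,0,0]},{"hand": 0.39,"linear": [0.25,0,0],"delta_rot": [0,0,0]},{"hand": 0.39,"linear": [0.25,0,0],"delta_rot": [0,0,0]},{"hand": 0.39,"linear": [0.25,0,0],"delta_rot": [0,0,0]},{"hand": 0.39,"linear": [0.25,0,0],"delta_rot": [0,0,0]},{"hand": 0.39,"linear": [0,0,0],"delta_rot": [0,0,0]},{"hand": 0.39,"linear": [0,0,0],"delta_rot": [0,0,0]}]'

```text
t: 21.6
ee_pos: [0.5258, -0.0652, 0.3629]
ee_rot: [3.139, 0.001, 0.053]
wrist_force: [-0.2, 0.2, -0.5]
grip_width: 0.0335
```

```bash
cat > look.py <<'E'
from h import *
import sys
n=sys.argv[1]
s=ctrl.sense();print(s["t"],s["ee_pos"],s["ee_rot"],s["wrist_force"],s["grip_width"])
W=read_camera("wrist");S=read_camera("scene");T=read_camera("top")
a=cv2.resize(S["color"][130:220,230:330],(500,450),interpolation=cv2.INTER_CUBIC)
cv2.imwrite(f"pics/a{n}.png",a)
w=W["color"]; w=cv2.resize(w[0:200,180:440],None,fx=3,fy=3)
cv2.imwrite(f"pics/b{n}.png",w)
t=cv2.resize(T["color"][140:220,310:410],None,fx=6,fy=6,interpolation=cv2.INTER_CUBIC); cv2.imwrite(f"pics/c{n}.png",t)
for nm,p in [("s",S),("t",T),("w",W)]:
  for k in ["stem_gap","clamp_bore"]:
    for x in mark_of(k,p)[:1]: print(nm,k,x["centre"],round(x["conf"],2),onz(p,x["centre"],.197,s).round(4))
E
python3 look.py 16
```

```text
21.6 [ 0.5258431  -0.06521844  0.36287105] [3.13879747e+00 6.25463647e-04 5.25394026e-02] [-0.17405599  0.16058681 -0.50082216] 0.0335003346073853
s stem_gap [268.4, 174.2] 0.81 [ 0.6603 -0.0527  0.197 ]
s clamp_bore [272.4, 166.5] 0.66 [ 0.6254 -0.0702  0.197 ]
t stem_gap [351.9, 166.7] 0.66 [ 0.6599 -0.0517  0.197 ]
t clamp_bore [358.2, 176.0] 0.55 [ 0.633  -0.0692  0.197 ]
w clamp_bore [251.3, 241.9] 0.35 [ 0.5384 -0.0381  0.197 ]
```

View pics/a16.png

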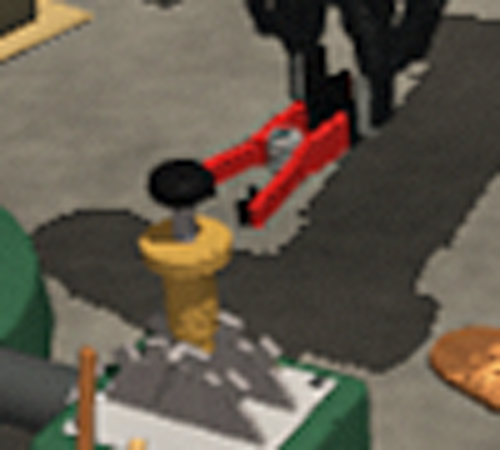

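View pics/b16.png

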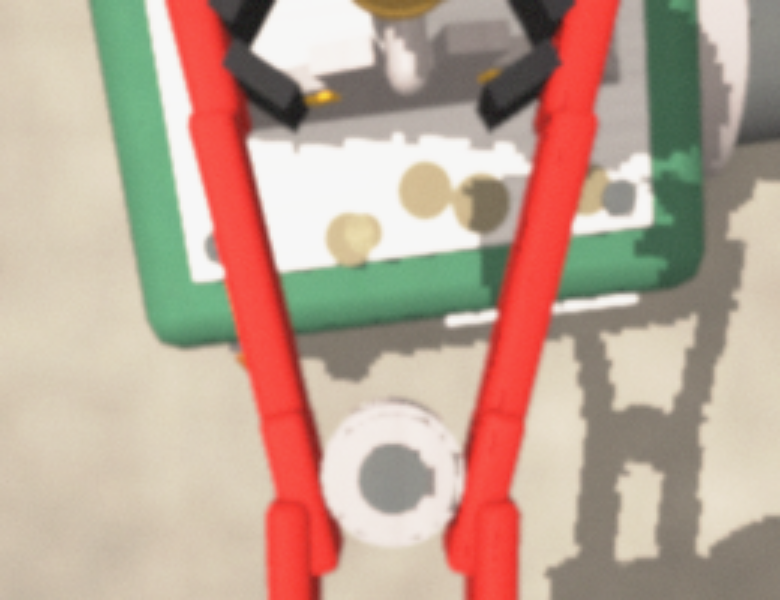

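View pics/c16.png

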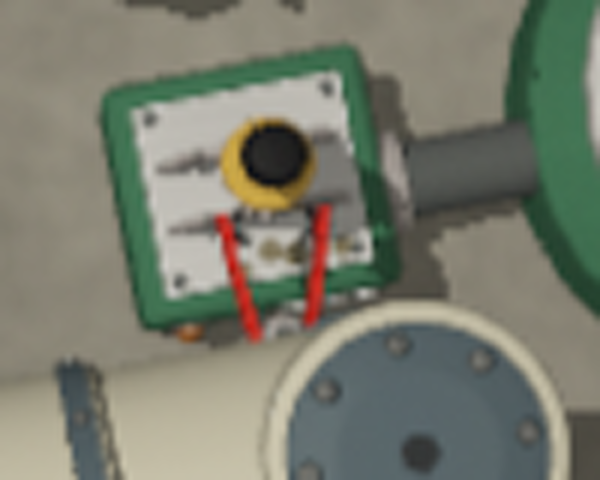

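move_arm --commands '[{"hand": 0.39,"linear": [0.15,0.01,0],"delta_rot": [0,0,0]},{"hand": 0.39,"linear": [0.15,0,0],"delta_rot": [0,0,0]},{"hand": 0.39,"linear": [0.15,0,0],"delta_rot": [0,0,0]},{"hand": 0.39,"linear": [0.14,0,0],"delta_rot": [0,0,0]},{"hand": 0.39,"linear": [0,0,0],"delta_rot": [0,0,0]},{"hand": 0.39,"linear": [0,0,0],"delta_rot": [0,0,0]}]'

```text
t: 22.65
ee_pos: [0.555, -0.0641, 0.3631]
ee_rot: [3.139, 0.0, 0.053]
wrist_force: [-0.1, -0.8, -0.3]
grip_width: 0.0334
```

```bash
python3 look.py 17
```

```text
22.65 [ 0.55498266 -0.06414033  0.36314625] [3.13879586e+00 2.71809647e-04 5.27200461e-02] [-0.14051787 -0.84172146 -0.28488645] 0.033356153171980124
s stem_gap [268.3, 174.4] 0.55 [ 0.6612 -0.0522  0.197 ]
s clamp_bore [266.9, 173.2] 0.65 [ 0.6588 -0.059   0.197 ]
t clamp_bore [356.1, 166.9] 0.43 [ 0.6591 -0.0637  0.197 ]
w stem_gap [313.1, 4.8] 0.63 [ 0.6618 -0.0593  0.197 ]
```

View pics/a17.png

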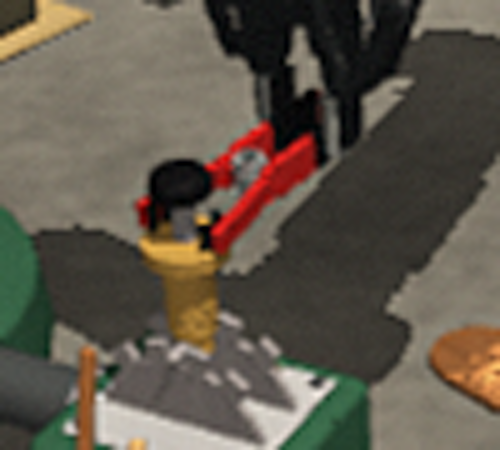

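View pics/b17.png

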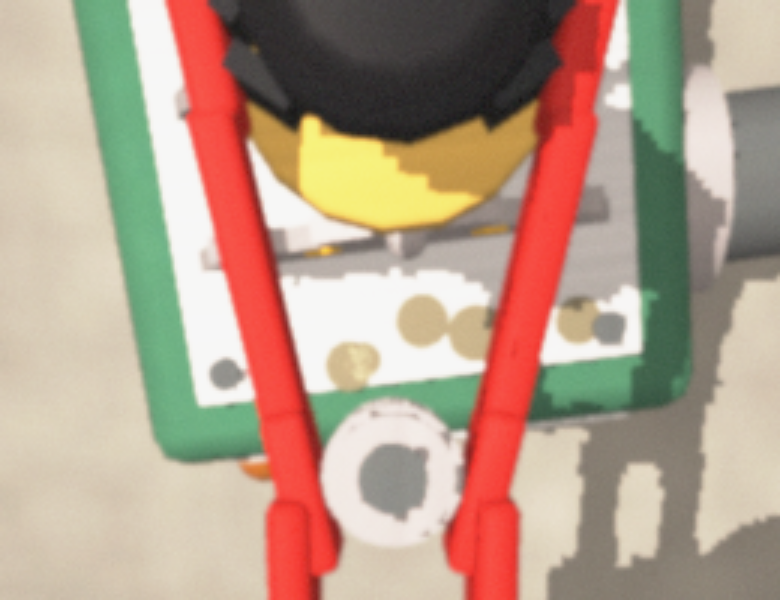

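View pics/c17.png

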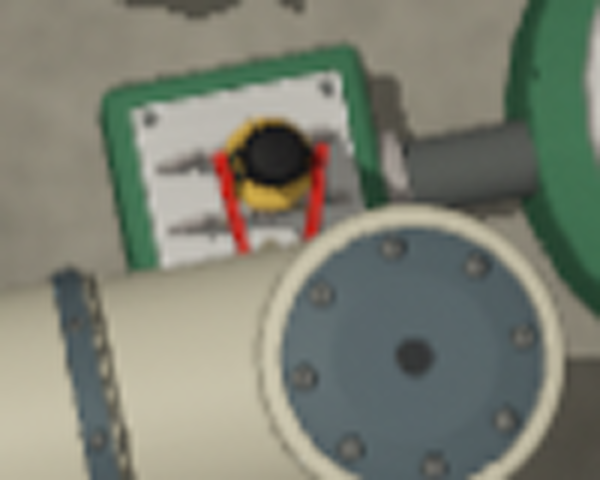

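move_arm --commands '[{"hand": 0.39,"linear": [0.02,0,0],"delta_rot": [0,0,0]},{"hand": 0.44,"linear": [0,0,0.01],"delta_rot": [0,0,0]},{"hand": 0.48,"linear": [0,0,0.01],"delta_rot": [0,0,0]},{"hand": 0.52,"linear": [0,0,0.01],"delta_rot": [0,0,0]},{"hand": 0.56,"linear": [0,0,0.01],"delta_rot": [0,0,0]},{"hand": 0.6,"linear": [0,0,0.01],"delta_rot": [0,0,0]},{"hand": 0.63,"linear": [0,0,0.01],"delta_rot": [0,0,0]},{"hand": 0.63,"linear": [0,0,0],"delta_rot": [0,0,0]},{"hand": 0.63,"linear": [0,0,0],"delta_rot": [0,0,0]}]'

```text
t: 24.0
ee_pos: [0.5559, -0.0641, 0.3605]
ee_rot: [3.139, -0.001, 0.053]
wrist_force: [-0.3, -0.7, -0.4]
grip_width: 0.0538
```

```bash
python3 look.py 18
```

```text
24.0 [ 0.55585178 -0.06413021  0.36047845] [ 3.13876997e+00 -5.29131767e-04  5.27436948e-02] [-0.3414915  -0.66980359 -0.38287975] 0.05378482137307281
s stem_gap [266.8, 171.5] 0.68 [ 0.6527 -0.0649  0.197 ]
s clamp_bore [265.4, 172.9] 0.58 [ 0.6599 -0.0631  0.197 ]
t stem_gap [354.6, 166.4] 0.56 [ 0.6606 -0.0594  0.197 ]
t clamp_bore [358.9, 166.2] 0.65 [ 0.661  -0.0717  0.197 ]
w stem_gap [310.2, 7.2] 0.89 [ 0.6613 -0.0583  0.197 ]
w clamp_bore [310.8, 159.5] 0.42 [ 0.6069 -0.0613  0.197 ]
```

View pics/a18.png

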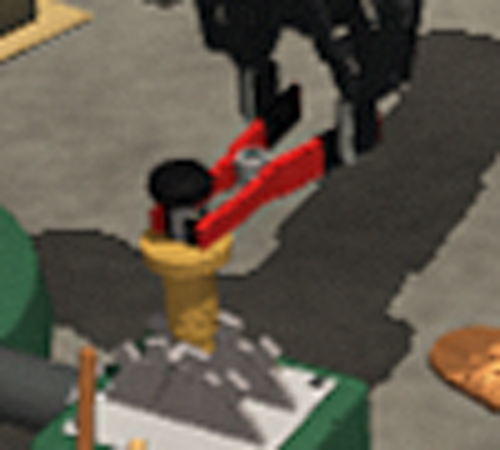

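View pics/b18.png

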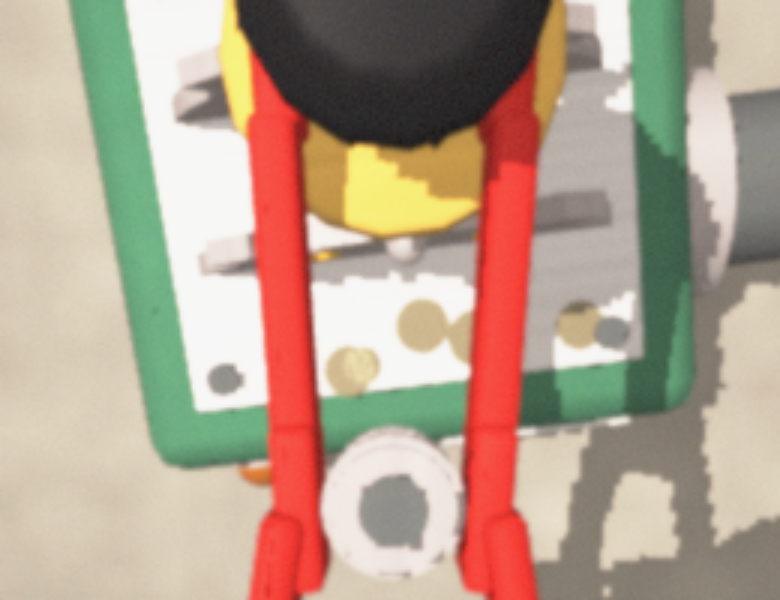

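move_arm --commands '[{"hand": 0.66,"linear": [0,0,0.01],"delta_rot": [0,0,0]},{"hand": 0.69,"linear": [0,0,0],"delta_rot": [0,0,0]},{"hand": 0.72,"linear": [0,0,0],"delta_rot": [0,0,0]},{"hand": 0.8,"linear": [0,0,0],"delta_rot": [0,0,0]},{"hand": 0.8,"linear": [0,0,0],"delta_rot": [0,0,0]},{"hand": 0.8,"linear": [0,0,0],"delta_rot": [0,0,0]}]'

```text
t: 25.05
ee_pos: [0.5556, -0.0641, 0.3599]
ee_rot: [3.139, 0.0, 0.053]
wrist_force: [0.2, 0.7, -0.2]
grip_width: 0.0685
```

```bash
python3 look.py 19
```

```text
25.05 [ 0.55562226 -0.0641477   0.35988029] [3.13879892e+00 1.70142638e-04 5.27829897e-02] [ 0.18017489  0.74940059 -0.23085992] 0.0684508946624624
s stem_gap [266.8, 172.1] 0.66 [ 0.6549 -0.0629  0.197 ]
s clamp_bore [264.9, 172.5] 0.81 [ 0.6591 -0.0655  0.197 ]
t stem_gap [356.0, 169.4] 0.73 [ 0.652  -0.0633  0.197 ]
t clamp_bore [360.1, 165.3] 0.59 [ 0.6635 -0.0752  0.197 ]
w stem_gap [310.8, 5.1] 0.6 [ 0.6614 -0.0585  0.197 ]
```

View pics/a19.png

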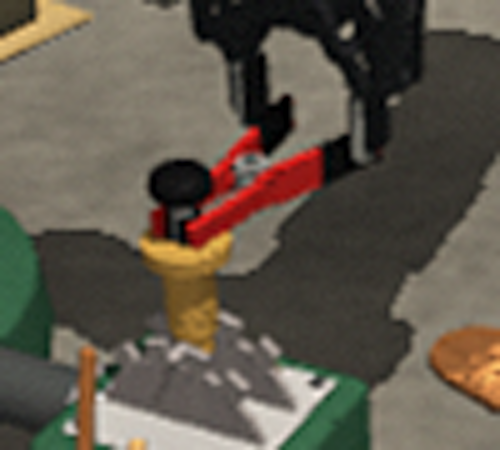

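View pics/b19.png

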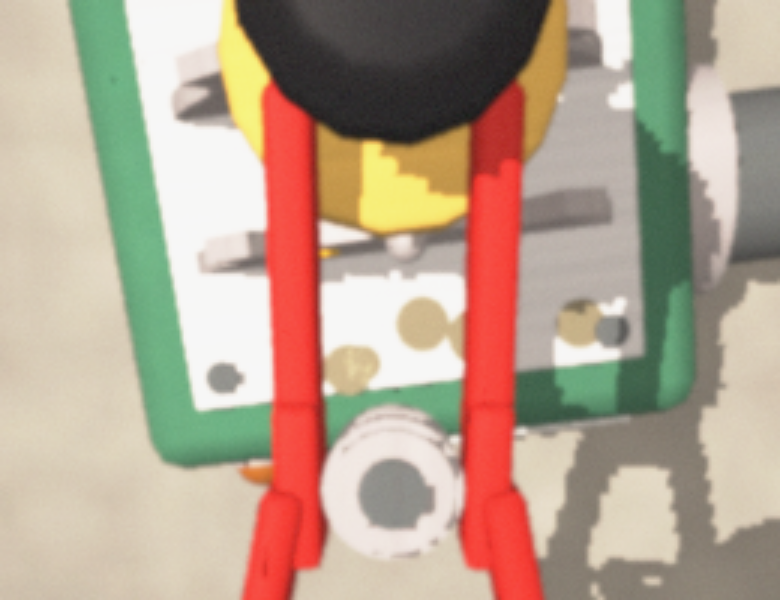

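move_arm --commands '[{"hand": 1,"linear": [0,0,0],"delta_rot": [0,0,0]},{"hand": 1,"linear": [0,0,0],"delta_rot": [0,0,0]},{"hand": 1,"linear": [0,0,0],"delta_rot": [0,0,0]},{"hand": 1,"linear": [0,0,-0.2],"delta_rot": [0,0,0]},{"hand": 1,"linear": [0,0,-0.3],"delta_rot": [0,0,0]},{"hand": 1,"linear": [0,0,-0.4],"delta_rot": [0,0,0]},{"hand": 1,"linear": [0,0,-0.4],"delta_rot": [0,0,0]},{"hand": 1,"linear": [-0.4,0,-0.4],"delta_rot": [0,0,0]},{"hand": 1,"linear": [-0.6,0,0],"delta_rot": [0,0,0]},{"hand": 1,"linear": [-0.6,0,0],"delta_rot": [0,0,0]},{"hand": 1,"linear": [0,0,0],"delta_rot": [0,0,0]},{"hand": 1,"linear": [0,0,0],"delta_rot": [0,0,0]},{"hand": 1,"linear": [0,0,0],"delta_rot": [0,0,0]}]'

```text
t: 26.8
ee_pos: [0.4764, -0.068, 0.4452]
ee_rot: [3.139, -0.001, 0.053]
wrist_force: [1.0, 0.0, -0.5]
grip_width: 0.0854
```

```bash
python3 look.py 20; python3 - <<'E'
from h import *
s=ctrl.sense();W=read_camera("wrist");cv2.imwrite("pics/w20.png",W["color"])
S=read_camera("scene");cv2.imwrite("pics/s20.png",S["color"])
b=np.array([.6613,-.0585,.197]);A=R.from_euler("z",.053)
I=cv2.resize(S["color"][130:220,230:330],None,fx=6,fy=6,interpolation=cv2.INTER_CUBIC)
for x in [-.105,-.055,0,.01]:
  for z in [-.011,.011]:
    P=proj(S,b+A.apply([x,0,z]))[0];cv2.circle(I,tuple(np.round((P-[230,130]+.5)*6).astype(int)),3,(0,255,0) if z>0 else (255,0,0),-1)
cv2.imwrite("pics/d20.png",I)
E
```

```text
26.8 [ 0.47642785 -0.06804032  0.44516896] [ 3.13878749e+00 -7.54354944e-04  5.27980738e-02] [ 1.049929    0.01988625 -0.4991507 ] 0.08541613103547016
s stem_gap [267.2, 173.5] 0.67 [ 0.6595 -0.0574  0.197 ]
s clamp_bore [270.4, 172.7] 0.6 [ 0.6519 -0.0535  0.197 ]
t stem_gap [355.9, 167.4] 0.58 [ 0.6577 -0.0631  0.197 ]
t clamp_bore [359.0, 166.4] 0.51 [ 0.6604 -0.072   0.197 ]
```

View pics/d20.png

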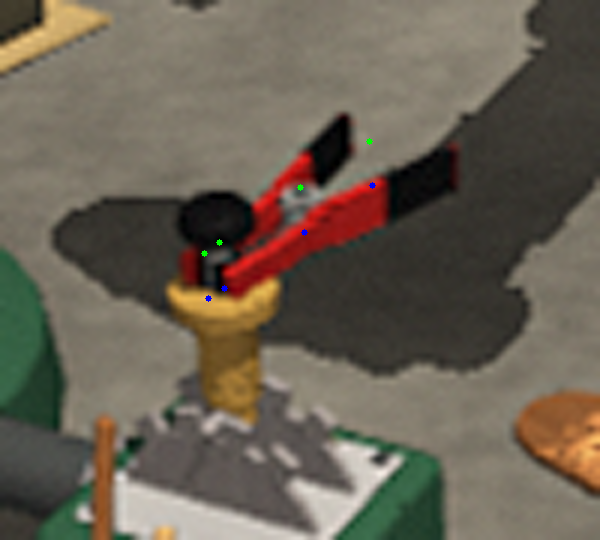

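View pics/w20.png

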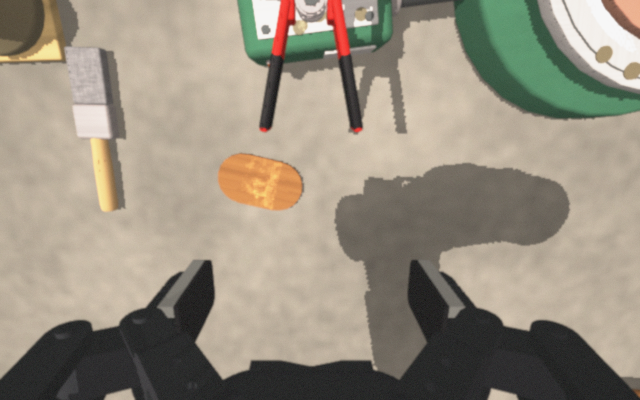

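View pics/c20.png

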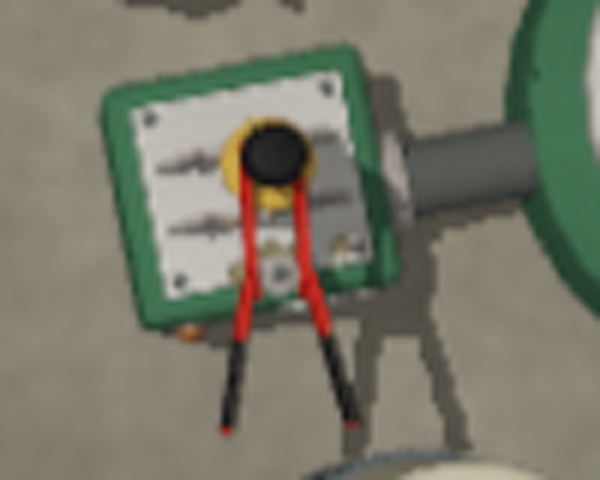

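View pics/s20.png

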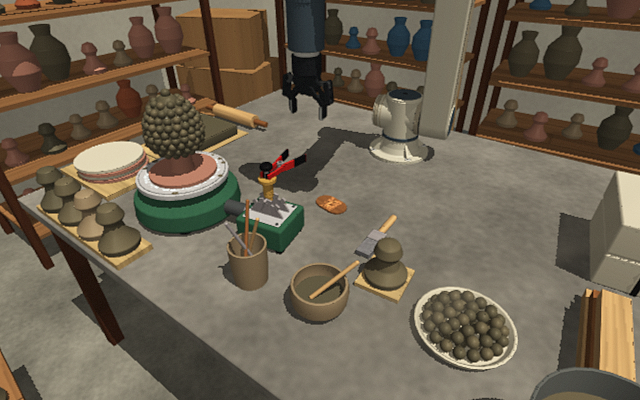

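```bash
python3 - <<'E'
from h import *
s=ctrl.sense();W=read_camera("wrist");S=read_camera("scene");T=read_camera("top")
d=lambda u,v:[230+u/6-.4,130+v/6-.4]; c=lambda u,v:[310+u/6-.4,140+v/6-.4]
for n,a,w,t in [("L",d(456,166),[264,129],c(226,430)),("R",d(349,132),[357,130],c(352,424))]:
    print(n,tri([ray(S,a),ray(W,w,s),ray(T,t)]),tri([ray(S,a),ray(T,t)])[0])
print("piv",tri([ray(S,d(300,193)),ray(T,c(280,275))]))
E
```

```text
L (array([ 0.53195718, -0.03529525,  0.19362517]), [np.float64(0.0007483257890173623), np.float64(0.0008174762943258658), np.float64(0.0014973969553631263)]) [ 0.5323387  -0.03548802  0.19356288]
R (array([ 0.53411612, -0.09562157,  0.19354822]), [np.float64(0.0006716775161261311), np.float64(0.0004027929046112696), np.float64(0.0010117379993927241)]) [ 0.53440002 -0.09558396  0.19365865]
piv (array([ 0.60562685, -0.06238892,  0.20436432]), [np.float64(6.901442387172196e-05), np.float64(6.901442387170656e-05)])
```

```bash
python3 -c "
from station import *
print(ctrl.sense()['t'],close_job())"
```

```text
the job is handed in; nothing more can be done
27.5 None
```

I raised the brass collar, swung the lever upright and let the collar drop into the middle notch. I then clipped the red clamp round the bare stem, backed the arm well clear and handed the job in at 27.5 s. No verdict came back, so success rests on the checks below.

- **Lever and collar:** With the tool vertical, the collar went down about 13 mm and the spring was still pulling it down. That means it went into the notch and did not stop on a tooth. The overlaid model matched the pictures to within 1 to 3 pixels, so the lever is upright and the collar down.
- **Clamp:** The three camera views put both tail tips at 194 mm height, so it is level. From the tails, the bore works out at about (0.662, -0.059) m, within about 1 mm of where I put the stem. It sits about 3 mm below the middle of the gap, inside the 8 mm limit. The arms look parallel, so the jaws are shut.
- **Where checks disagreed:** The networks' `clamp_bore` and `stem_gap` marks in the last pictures scattered by up to 13 mm, partly because the knob hides the seat. I relied on the triangulated tails and the overlays instead.
- **Everything else:** I saw no sign in the last scene picture that the cone or anything else on the bench had moved. I did not measure their positions.

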